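Close up the casting dishes after a paint test

ROBOT

A 6-joint arm with a two-finger parallel gripper is mounted at the origin on the work surface. World frame = base frame: x ahead of the robot, y to its left, z up, the work surface at z = 0. Lengths are in mm, angles in rad, forces in N, time in s.
With the tool pointing down it reaches from about 350 to 975 mm from the base axis. Payload 7.1 kg.
Tool frame: the origin (TCP) lies midway between the tips of the shut fingers; the grasp point (between the pads) lies 19 mm behind it; x points along the fingers, z is the direction in which the jaws open and shut, and the axes are right-handed (so a half turn about x gives the same grasp; the last joint's range is limited). The gripper opens to 88 mm and grips with 3 to 60 N. Pads are 20 mm wide; open, the fingers measure 115 mm over their backs; the gripper's body (75 mm by 178 mm) begins 61 mm behind the grasp point.
Start: joints at [1.153, 0.423, 1.63, -0, 1.089, -0.019], TCP at [242.663, 575.951, 189.375] pointing down, gripper open.
Joint ranges: [-3, 3], [-0.9, 2.11], [0.09, 2.58], [-1.31, 4.45], [0.11, 2.69], [-2.54, 2.54]. Speed limits (rad/s): [2.39, 2.39, 3.01, 3.14, 3.14, 3.14].

INTERFACE

Orientations are given as a rotation vector (axis times angle).
In Python, from station import env gives the robot as it stands. The module is installed in compiled form; this text tells all that it offers.
- The arm moves only by the tool apply_moves, never from a script. Its argument "motion" is a list of rows, each an object of numbers: "dx", "dy", "dz": the shift along the tool's x, y, z in cm; "wx", "wy", "wz": the turn, a rotation vector about the tool's x, y, z in degrees; "gripper": the opening in per cent of the stroke, from 0 (shut) to 100 (fully open). In form: [{"dx": .., "dy": .., "dz": .., "wx": .., "wy": .., "wz": .., "gripper": ..}, ...]. A call has 1 to 12 rows; each row is the pose to reach, as a shift and turn from the pose commanded when the call began, along the tool's axes at that moment; what a row does not reach only later rows make up. A row lasts 1/8 s, in which the tool goes at most 62.5 mm and 10.7 degrees, less where a joint would pass 70% of its speed; a pose out of reach is approached as far as the arm can. A call with a gripper value outside its range is refused whole. The fingers move at their own pace and stop on an object; "force" is the grip in N (left out, the last holds). Time passes only in rows, so rows that repeat a pose let the fingers close. It gives the time, the measured TCP pose, the force and the opening at its end, in the units of the state.
- env.observe(): the state, without advancing time (a new reading comes with each control period).
- env.camera(name): name is "scene" or "side" or "wrist"; returns a dict with "img" (480x640x3 uint8, blue, green, red), "range_z" (480x640 float32, mm along the optical axis (not along the pixel's ray), 0 where there is no reading), "camera_matrix" (3x3 intrinsics, pixels), "extrinsics" (4x4, takes a point from camera to world coordinates). Camera axes: x right, y up, looking along -z (the intrinsics and any distortion apply to the point x, -y, -z); pixel columns grow to the right and rows downward; lengths in mm; the calibration is good to about 2 mm. A picture is of the moment at which its call begins.
- env.finish_job(): hands the job in, once; it reports no verdict.
Trained networks look in a picture, given as the dict that the camera call returned (one of the last four; its "shot" number tells which), for a name from the list of things; names that differ only in an ending like _2 or _b are one class to them, and where a whole thing is asked for, a point or a joint stands for the part that bears it (a point fixed in the world has none). Each returns a list of dicts, best first, with "p" (0 to 1); they miss things now and then, are a little off and sometimes report something else, mostly with a low value. They report only what shows in the picture. A call takes as long as a camera call. They do not tell look-alikes from the thing itself.
- env.masks_of(picture, thing): "mask" (480x640 bool, what is visible of it) and "rect" ([left, top, right, bottom] in pixels, round what is visible of it).
- env.place_of(picture, thing): "centre" ([column, row] in pixels: a listed point, or the origin of a listed thing).
The state is a dict: "time_s": time; "joint_pos": joint angles; "joint_vel": joint speeds; "joint_torque": joint torques, N m; "tool_pos": TCP position; "tcp_rot": TCP orientation; "contact_force": force on the tool from outside, world axes, zero at the start; "wrist_torque": the same for the moment, N m; "grip_width": finger opening in mm.
Only numpy, scipy, OpenCV 4.12 (cv2) and the standard library are available. Lean on these libraries where they do the work, as an engineer would, in place of code of your own. Each camera call takes 0.05 s, during which the arm holds its last target. There are 200 camera calls.

TASK

Close up the paint test: swing the extraction damper lever to the red purge mark (70 degrees) and leave it there while you work. Every dish was left ajar to flash off; close them one at a time in the order they were cast, grey primer, blue base coat, amber clear coat: take the lid by its tab, raise that edge just clear of the rim while the opposite edge stays down, and set it back flat and centred, never taking the lid off its dish. Nest the used mixing cups, however many stand there, upright, one inside another, fully down in the steel sleeve, and when everything is closed and nested bring the lever back to the green idle mark (20 degrees), leaving the other things on the bench as they are.

Things in the scene. Friction and masses are not known exactly. Their poses are not given: they have to be found in the camera images.
- extractor: bench extraction duct, a 100 mm round metal pipe lying along its y axis 80 mm above the bench, its 152 mm bell mouth at its +y end, fixed. Origin on the bench under the damper spindle (the lever turns about the z axis; the underside of its bar is 144 mm up). On top a white quadrant plate, 140 to 143 mm above the bench, with a green (20 degrees) and a red (70 degrees) mark
- damper (a joint): angle of the damper lever about the vertical spindle: 0 (shut) when the lever points along the extractor's -x, growing clockwise seen from above to 1.571 (open) when it points along the extractor's +y. Idle mark 0.349, purge mark 1.222. It stays where it is left (friction 0.15 N m)
- damper_knob (a point): middle of the upright round black knob (22 mm across, 40 mm high, top 190 mm above the bench) on the lever, 100 mm from the spindle; the lever bar below it is 14 mm wide and 6 mm thick
- dish_primer: glass casting dish of the primer, 93 mm across, 18 mm high, about 190 g, loose on the bench, with its grey cast film inside, seen through the lid. Origin at the centre of its underside
- dish_base: glass casting dish of the base coat, 93 mm across, 18 mm high, about 190 g, loose on the bench, with its blue cast film inside, seen through the lid. Origin at the centre of its underside
- dish_clear: glass casting dish of the clear coat, 93 mm across, 18 mm high, about 190 g, loose on the bench, with its amber cast film inside, seen through the lid. Origin at the centre of its underside
- lid_primer: clear slip-over lid of the primer dish, 60 g: 3 mm disc 103 mm across, skirt 7 mm down (98 mm across inside). Origin: centre of the disc's underside, z up; closed, that lies on the rim, on the dish's axis. Upright grey tab 10 mm wide (y), 14 deep (x), 26 high on the disc at x = -44 mm. Starts ajar: 4 to 7 mm off centre to its +x, the skirt under the tab up on the rim, far edge down outside
- lid_base: clear slip-over lid of the base coat dish, 60 g: 3 mm disc 103 mm across, skirt 7 mm down (98 mm across inside). Origin: centre of the disc's underside, z up; closed, that lies on the rim, on the dish's axis. Upright blue tab 10 mm wide (y), 14 deep (x), 26 high on the disc at x = -44 mm. Starts ajar: 4 to 7 mm off centre to its +x, the skirt under the tab up on the rim, far edge down outside
- lid_clear: clear slip-over lid of the clear coat dish, 60 g: 3 mm disc 103 mm across, skirt 7 mm down (98 mm across inside). Origin: centre of the disc's underside, z up; closed, that lies on the rim, on the dish's axis. Upright orange tab 10 mm wide (y), 14 deep (x), 26 high on the disc at x = -44 mm. Starts ajar: 4 to 7 mm off centre to its +x, the skirt under the tab up on the rim, far edge down outside
- primer_front (a point): bottom of the primer lid's skirt at the tab, 50.5 mm from the lid's axis and 7 mm below the disc
- primer_back (a point): bottom of the primer lid's skirt across from the tab, 50.5 mm from the lid's axis and 7 mm below the disc
- base_front (a point): bottom of the base lid's skirt at the tab, 50.5 mm from the lid's axis and 7 mm below the disc
- base_back (a point): bottom of the base lid's skirt across from the tab, 50.5 mm from the lid's axis and 7 mm below the disc
- clear_front (a point): bottom of the clear lid's skirt at the tab, 50.5 mm from the lid's axis and 7 mm below the disc
- clear_back (a point): bottom of the clear lid's skirt across from the tab, 50.5 mm from the lid's axis and 7 mm below the disc
- cup_a: tapered white mixing cup, 62 mm high, foot 36 mm across, 66 mm across at the 9 mm high straight rim band, wall 2 mm, about 50 g, inner floor 20 mm above the foot with a spot of paint on it; stands upright. Origin: centre of its underside. Nested, it stands on the inner floor of the cup below, 20 mm higher, with 1 to 2 mm of play. May be absent
- cup_b: tapered white mixing cup, 62 mm high, foot 36 mm across, 66 mm across at the 9 mm high straight rim band, wall 2 mm, about 50 g, inner floor 20 mm above the foot with a spot of paint on it; stands upright. Origin: centre of its underside. Nested, it stands on the inner floor of the cup below, 20 mm higher, with 1 to 2 mm of play. May be absent
- cup_c: tapered white mixing cup, 62 mm high, foot 36 mm across, 66 mm across at the 9 mm high straight rim band, wall 2 mm, about 50 g, inner floor 20 mm above the foot with a spot of paint on it; stands upright. Origin: centre of its underside. Nested, it stands on the inner floor of the cup below, 20 mm higher, with 1 to 2 mm of play. May be absent
- cup_d: tapered white mixing cup, 62 mm high, foot 36 mm across, 66 mm across at the 9 mm high straight rim band, wall 2 mm, about 50 g, inner floor 20 mm above the foot with a spot of paint on it; stands upright. Origin: centre of its underside. Nested, it stands on the inner floor of the cup below, 20 mm higher, with 1 to 2 mm of play. May be absent
- sleeve: collecting sleeve for cups: fixed tapered steel sleeve on a round foot 110 mm across and 10 mm high; mouth 61 mm across inside, rim 48 mm above the bench, inner floor 10 mm above the bench, 43 mm across. Origin on the bench on its axis. The first cup stands on its inner floor, its rim 72 mm above the bench
- tape: roll of yellow masking tape, 96 mm across, 24 mm high; a bystander, to be left alone
- paddle: stirring paddle with a blue handle, 220 mm long, 12 mm high, origin near its middle, lying along its x; a bystander, to be left alone
- tin_blue: toner tin with mixing lid and blue band, 116 mm across, 180 mm high; a bystander, to be left alone
Not all that is in view belongs to the job. What is shaped like the cup_b but pink is not meant.

How it is judged:
By the outcome, as a careful person would: the job done as asked, in the order asked, and still so for the second after the job is handed in, with the robot touching nothing.
Of cup_a, cup_b, cup_c, cup_d only 2 to 4 are there at a start; the rules pass over those that are not, and their reading is None.
At some moment in a run one of cup_a, cup_b, cup_c, cup_d may be knocked a few centimetres aside while the robot is not near it.
Once in a run the grip may slacken for a moment while it holds something.
It also fails if it takes over 210 s, if anything falls off the work surface, if the arm or the gripper's body presses on something with over 40 N, if the wrist force passes 120 N, or if a joint passes its speed limit or range.

## Working session

There is one attempt and no reset: what is moved stays moved. The work goes in short steps, Python scripts to look and compute and a tool call to move; the robot and the scene stay as the last step left them, time stands still between calls to the robot, and variables do not carry over. Pictures are saved under pics/ and viewed, about 12 in all and at most 16, crops included, and the job is handed in when it is done.

Besides the shell and the picture viewer there is one more tool, called after "Emit:" as name(argument=value, ...), one argument or row to a line, values as JSON. apply_moves: Moves the arm, as the interface text tells. Its arguments: {"type":"object","properties":{"motion":{"type":"array"},"force":{"type":"number"}},"required":["motion"]}

```bash
mkdir -p pics; cat > h.py <<'E'
import numpy as np, cv2
from station import env
from scipy.spatial.transform import Rotation as R
def pt(pic,c,r,z=None,win=2):
    """pixel -> world; z: intersect with plane z, else depth"""
    K=pic["camera_matrix"];E=pic["extrinsics"]
    d=np.array([(c-K[0,2])/K[0,0],-(r-K[1,2])/K[1,1],-1.])
    if z is None:
        c0,r0=int(round(c)),int(round(r))
        p=pic["range_z"][max(r0-win,0):r0+win+1,max(c0-win,0):c0+win+1]; p=p[p>0]
        if not len(p): return None
        return (E@np.r_[d*np.median(p),1])[:3]
    w=E[:3,:3]@d; o=E[:3,3]
    return o+w*(z-o[2])/w[2]
def proj(pic,P):
    K=pic["camera_matrix"];E=pic["extrinsics"]
    q=np.linalg.inv(E)@np.r_[P,1]
    return np.array([K[0,0]*q[0]/-q[2]+K[0,2],K[1,1]*-q[1]/-q[2]+K[1,2]])
def cloud(pic):
    K=pic["camera_matrix"];E=pic["extrinsics"];Z=pic["range_z"]
    v,u=np.mgrid[:480,:640]
    P=np.stack([(u-K[0,2])/K[0,0]*Z,-(v-K[1,2])/K[1,1]*Z,-Z],-1)
    W=P@E[:3,:3].T+E[:3,3]; W[Z==0]=np.nan
    return W
def tool():
    s=env.observe(); return np.array(s["tool_pos"]),R.from_rotvec(s["tcp_rot"])
def to(target,base=None):
    """world target (mm) -> tool dx,dy,dz in cm"""
    p,r=tool(); return np.round(r.inv().apply(np.array(target)-p)/10,2)
E
python3 - <<'E'
from h import *
s=env.observe(); print(s); print(R.from_rotvec(s["tcp_rot"]).as_matrix().round(3))
for n in ["scene","side"]:
    p=env.camera(n); cv2.imwrite(f"pics/{n}0.png",p["img"])
    print(n,p["extrinsics"].round(2).tolist(),p["camera_matrix"].tolist(),[k for k in p])
    for t in ["extractor","damper_knob","dish_primer","dish_base","dish_clear","lid_primer","lid_base","lid_clear","primer_front","base_front","clear_front","primer_back","base_back","clear_back","cup_a","sleeve","tape","paddle","tin_blue"]:
        for d in env.place_of(p,t)[:6]:
            if d["p"]>.25: print(n,t,round(d["p"],2),np.round(d["centre"],1),np.round(pt(p,*d["centre"],z={"cup_a":0,"sleeve":0,"damper_knob":170}.get(t,20 if 'lid' in t else 10)),0))
E
```

```text
{'time_s': 0.0, 'joint_pos': array([ 1.15302299e+00,  4.23839792e-01,  1.63068511e+00,  2.86756100e-05,
        1.08861032e+00, -1.89711756e-02]), 'joint_vel': array([-1.16624350e-03,  3.00563034e-04, -2.07377834e-03, -7.61593161e-04,
       -4.67631085e-04,  3.83735185e-05]), 'joint_torque': array([-1.28651944e-03, -5.44629264e+01, -2.73672098e+01,  6.44226861e-02,
        2.27635325e-02, -1.31089487e-04]), 'tool_pos': array([242.40048445, 575.41610874, 188.60432018]), 'tcp_rot': array([-0.91144552,  1.37322818,  0.91011625]), 'contact_force': array([ 0.29476894, -0.17068948, -0.90396961]), 'wrist_torque': array([0.03771284, 0.00261561, 0.0174261 ]), 'grip_width': 87.45272541044487}
[[-0.001 -0.922  0.388]
 [-0.001  0.388  0.922]
 [-1.     0.    -0.002]]
scene [[0.88, -0.35, 0.31, 898.59], [0.47, 0.67, -0.58, -630.87], [-0.0, 0.66, 0.75, 932.58], [0.0, 0.0, 0.0, 1.0]] [[448.68010285408974, 0.0, 318.24850869244506], [0.0, 448.68010285408974, 233.47472669443852], [0.0, 0.0, 1.0]] ['img', 'range_z', 'camera_matrix', 'extrinsics', 'shot']
scene extractor 0.88 [231.9 408.6] [ 589. -422. 
[... 2431 characters left out ...]

side primer_back 0.85 [263.  216.4] [553. 322.  10.]
side base_back 0.79 [324.5 221.6] [699. 216.  10.]
side base_back 0.43 [296.4 341.1] [ 426. -199.   10.]
side base_back 0.43 [232.6 286.8] [367.  35.  10.]
side clear_back 0.77 [286.2 255.7] [531. 102.  10.]
side cup_a 0.84 [316.4 404.3] [ 395. -354.    0.]
side cup_a 0.81 [355.3 329. ] [ 557. -210.    0.]
side cup_a 0.68 [273.6 307.9] [428. -68.   0.]
side cup_a 0.55 [296.8 342.1] [ 429. -192.    0.]
side sleeve 0.83 [346.  255.9] [675.  47.   0.]
side sleeve 0.73 [325.7 224.9] [701. 214.   0.]
side tape 0.68 [279.5 197.6] [642. 413.  10.]
side paddle 0.6 [231.6 285.5] [367.  41.  10.]
side tin_blue 0.56 [422.8 312. ] [ 710. -236.   10.]
```

```bash
python3 - <<'E'
import cv2
a=cv2.imread("pics/scene0.png");b=cv2.imread("pics/side0.png")
cv2.imwrite("pics/c0.png",cv2.resize(a[130:480,120:520],(800,700))[:600] )
cv2.imwrite("pics/s1.png",cv2.resize(a[140:440,110:510],(800,600)))
E
```

```text
(no output)
```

View pics/s1.png

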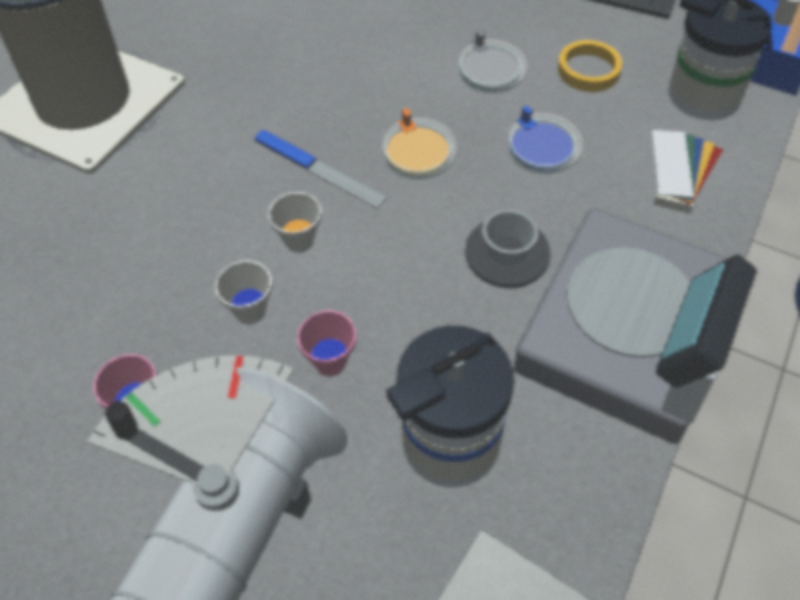

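View pics/side0.png

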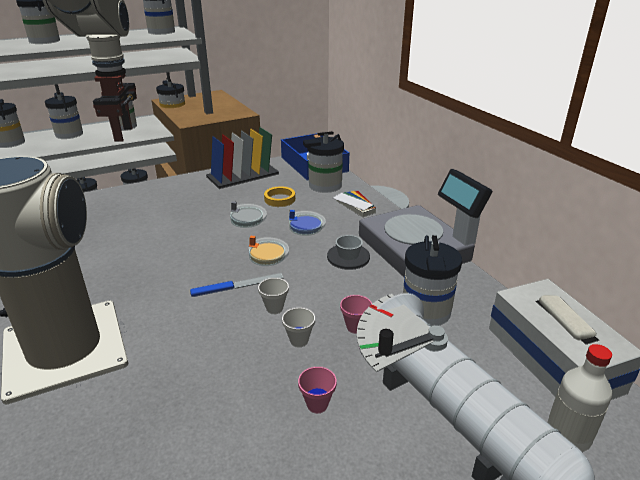

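Possible confusions: the white cups are at scene px (259,250) with an orange spot and (232,285) with a blue spot. The pink look-alikes at (273,318) and (175,340) are not meant. The lids are told apart by tab and film colour: grey (357,170), blue (382,209), orange (317,212). The green-band tin is not tin_blue.

Next I'll work out the damper geometry.

```bash
python3 - <<'E'
from h import *
for n in ["scene","side"]:
    p=env.camera(n); hsv=cv2.cvtColor(p["img"],cv2.COLOR_BGR2HSV); W=cloud(p)
    ok=np.abs(W[...,2]-143)<12; near=np.hypot(W[...,0]-580,W[...,1]+424)<220
    for nm,m in [("red",((hsv[...,0]<8)|(hsv[...,0]>172))&(hsv[...,1]>130)),("green",(hsv[...,0]>45)&(hsv[...,0]<85)&(hsv[...,1]>80))]:
        v,u=np.nonzero(m&ok&near)
        P=np.array([pt(p,c,r,z=143)[:2] for c,r in zip(u,v)])
        if len(P)<3: print(n,nm,"none");continue
        c=P.mean(0);d=np.linalg.svd(P-c)[2][0]
        print(n,nm,len(P),c.round(1),"dir",np.degrees(np.arctan2(d[1],d[0])).round(1)%180)
    for d in env.place_of(p,"damper_knob")[:1]: print("knob",pt(p,*d["centre"],z=170).round(1))
    for d in env.place_of(p,"extractor")[:1]: print("ext",pt(p,*d["centre"],z=0).round(1))
    # pipe axis: top ridge
    m=(W[...,2]>165)&near; print("high pts",m.sum())
    b=(np.hypot(W[...,0]-585,W[...,1]+424)<260)&(W[...,2]>125)&(W[...,2]<139)
    Q=W[b][:,:2]
    if len(Q)>10:
        c=Q.mean(0);dd=np.linalg.svd(Q-c,full_matrices=False)[2][0];print("axis",c.round(0),dd.round(3))
    ok2=(W[...,2]>5)&(W[...,2]<200)
    np.save(f"W_{n}.npy",W)
E
```

```text
scene red 38 [ 535.6 -328.2] dir 114.9
scene green 70 [ 476.2 -396.4] dir 165.9
knob [654.1  97.  170. ]
ext [ 584.3 -419.     0. ]
high pts 185
axis [ 599. -480.] [-0.179 -0.984]
side red 70 [ 537.1 -326.8] dir 115.7
side green 66 [ 471.2 -394.1] dir 166.2
knob [ 481.5 -428.9  170. ]
ext [ 589.5 -421.6    0. ]
high pts 259
axis [ 613. -552.] [-0.069 -0.998]
```

```bash
cat >> h.py <<'E'
def yaw():
    z=tool()[1].as_matrix()[:,2]; return np.degrees(np.arctan2(z[1],z[0]))
def plan(*T):
    """T: (x,y,z,yaw of jaw axis deg or None); prints tool shifts cm and wx deg"""
    y0=yaw(); s=env.observe()
    print("now",np.round(s["tool_pos"],1),"yaw",round(y0,1),"w",round(s["grip_width"],1),"F",np.round(s["contact_force"],1),"t",round(s["time_s"],1),"j",np.round(s["joint_pos"],2))
    for t in T:
        w=None if len(t)<4 else round((y0-t[3]+180)%360-180,1)
        print(t,"->",to(t[:3]),"wx",w)
E
python3 -c "
from h import *
plan((480,150,330,0),(480,-200,330,-69),(479,-424,330,-69))"
```

```text
now [242.7 576.  189.4] yaw 67.2 w 87.6 F [ 0.   0.3 -0.1] t 2.3 j [ 1.15  0.42  1.63 -0.    1.09 -0.02]
(480, 150, 330, 0) -> [-14.06 -38.41 -30.04] wx 67.2
(480, -200, 330, -69) -> [-14.06 -52.   -62.29] wx 136.2
(479, -424, 330, -69) -> [-14.06 -60.61 -82.97] wx 136.2
```

Emit:
apply_moves(
  motion=[
    {"dx": -4, "dy": -5, "dz": -4, "wx": 10},
    {"dx": -8, "dy": -10, "dz": -8, "wx": 20},
    {"dx": -12, "dy": -15, "dz": -12, "wx": 30},
    {"dx": -14, "dy": -20, "dz": -16, "wx": 40},
    {"dx": -14, "dy": -25, "dz": -20, "wx": 50},
    {"dx": -14, "dy": -32, "dz": -25, "wx": 60},
    {"dx": -14, "dy": -38, "dz": -30, "wx": 70},
    {"dx": -14, "dy": -42, "dz": -36, "wx": 80},
    {"dx": -14, "dy": -46, "dz": -42, "wx": 90},
    {"dx": -14, "dy": -48, "dz": -48, "wx": 100},
    {"dx": -14, "dy": -50, "dz": -54, "wx": 110},
    {"dx": -14, "dy": -52, "dz": -60, "wx": 120},
  ],
)

```text
invalid input at $.motion[0]: expected keys dx, dy, dz, wx, wy, wz, gripper
```

```bash
python3 -c "
from h import *
plan((470,-420,330,-69))"
```

```text
now [242.7 576.  189.4] yaw 67.2 w 87.6 F [ 0.   0.3 -0.1] t 2.3 j [ 1.15  0.42  1.63 -0.    1.09 -0.02]
(470, -420, 330, -69) -> [-14.06 -59.62 -82.96] wx 136.2
```

Emit:
apply_moves(
  motion=[
    {"dx": -14, "dy": -16, "dz": -13, "wx": 40, "wy": 0, "wz": 0, "gripper": 60},
    {"dx": -14, "dy": -16, "dz": -13, "wx": 40, "wy": 0, "wz": 0, "gripper": 60},
    {"dx": -14, "dy": -16, "dz": -13, "wx": 40, "wy": 0, "wz": 0, "gripper": 60},
    {"dx": -14, "dy": -38, "dz": -30, "wx": 80, "wy": 0, "wz": 0, "gripper": 60},
    {"dx": -14, "dy": -38, "dz": -30, "wx": 80, "wy": 0, "wz": 0, "gripper": 60},
    {"dx": -14, "dy": -38, "dz": -30, "wx": 80, "wy": 0, "wz": 0, "gripper": 60},
    {"dx": -14, "dy": -38, "dz": -30, "wx": 80, "wy": 0, "wz": 0, "gripper": 60},
    {"dx": -14, "dy": -52, "dz": -62, "wx": 136, "wy": 0, "wz": 0, "gripper": 60},
    {"dx": -14, "dy": -52, "dz": -62, "wx": 136, "wy": 0, "wz": 0, "gripper": 60},
    {"dx": -14, "dy": -52, "dz": -62, "wx": 136, "wy": 0, "wz": 0, "gripper": 60},
    {"dx": -14, "dy": -52, "dz": -62, "wx": 136, "wy": 0, "wz": 0, "gripper": 60},
    {"dx": -14, "dy": -52, "dz": -62, "wx": 136, "wy": 0, "wz": 0, "gripper": 60},
  ],
)

```text
time_s: 3.8
tool_pos: [469.6, -90.7, 327.6]
tcp_rot: [0.844, 1.4, -0.843]
contact_force: [1.7, 0.2, 0.4]
grip_width: 52.5
```

```bash
python3 -c "
from h import *
plan((470,-420,330,-69))"
```

```text
now [469.6 -90.7 327.6] yaw -62.1 w 52.5 F [1.7 0.2 0.4] t 3.8 j [-0.22  0.06  1.79  0.    1.3   0.87]
(470, -420, 330, -69) -> [ -0.24 -15.37  29.13] wx 6.9
```

Emit:
apply_moves(
  motion=[
    {"dx": 0, "dy": -14, "dz": 27, "wx": 4, "wy": 0, "wz": 0, "gripper": 60},
    {"dx": 0, "dy": -14, "dz": 27, "wx": 4, "wy": 0, "wz": 0, "gripper": 60},
    {"dx": 0, "dy": -14, "dz": 27, "wx": 4, "wy": 0, "wz": 0, "gripper": 60},
    {"dx": 0, "dy": -14, "dz": 27, "wx": 4, "wy": 0, "wz": 0, "gripper": 60},
    {"dx": 0, "dy": -14, "dz": 27, "wx": 4, "wy": 0, "wz": 0, "gripper": 60},
    {"dx": 0, "dy": -14, "dz": 27, "wx": 4, "wy": 0, "wz": 0, "gripper": 60},
    {"dx": 0, "dy": -14, "dz": 27, "wx": 4, "wy": 0, "wz": 0, "gripper": 60},
    {"dx": 0, "dy": -14, "dz": 27, "wx": 4, "wy": 0, "wz": 0, "gripper": 60},
  ],
)

```text
time_s: 4.8
tool_pos: [474.2, -391.3, 327.4]
tcp_rot: [0.891, 1.381, -0.891]
contact_force: [1.0, 0.8, 0.5]
grip_width: 52.5
```

```bash
python3 - <<'E'
from h import *
p=env.camera("wrist"); cv2.imwrite("pics/w1.png",p["img"]); print(p["extrinsics"].round(2).tolist(),p["camera_matrix"][0,0])
for d in env.place_of(p,"damper_knob")[:2]: print(d["p"],d["centre"],pt(p,*d["centre"],z=170))
for d in env.masks_of(p,"damper_knob")[:1]: print(d["rect"])
plan((479,-424,240,-69),(479,-424,158,-69))
E
```

```text
[[0.41, 0.88, 0.23, 538.09], [-0.91, 0.4, 0.1, -361.68], [-0.0, -0.26, 0.97, 522.51], [0.0, 0.0, 0.0, 1.0]] 359.1412614206818
0.89 [345.5, 224.6] [ 480.9141414  -424.23858154  170.        ]
[332.4, 116.8, 400.1, 237.7]
now [ 474.4 -391.6  327.6] yaw -65.7 w 53.1 F [ 0.9  0.7 -0.2] t 5.0 j [-0.71  0.29  1.51  0.    1.35  0.44]
(479, -424, 240, -69) -> [ 8.76 -0.92  3.13] wx 3.3
(479, -424, 158, -69) -> [16.96 -0.92  3.13] wx 3.3
```

View pics/w1.png

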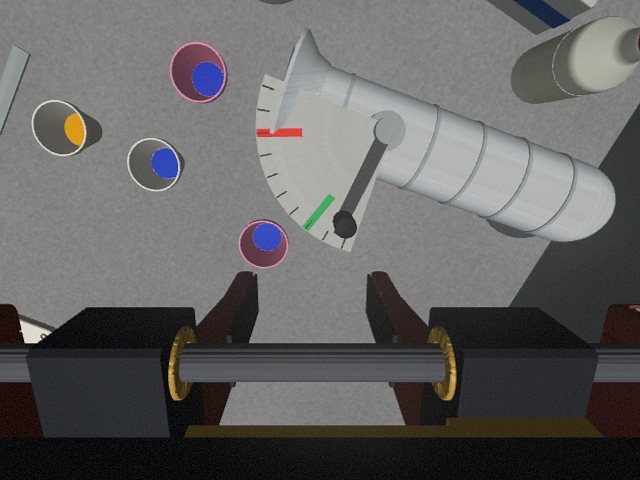

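The wrist view shows the lever just short of green, with the knob at (345,222), spindle (389,127), red mark (280,132) and green mark (320,210). I'll grip the knob and get the spindle from the marks in the same view.

```bash
python3 - <<'E'
from h import *
p=env.camera("wrist"); hsv=cv2.cvtColor(p["img"],cv2.COLOR_BGR2HSV)
L=[]
for nm,m in [("red",((hsv[...,0]<8)|(hsv[...,0]>172))&(hsv[...,1]>150)),("green",(hsv[...,0]>45)&(hsv[...,0]<85)&(hsv[...,1]>100))]:
    m=m.copy(); m[:,:250]=0; m[:,350:]=0; m[:100]=0; m[240:]=0
    v,u=np.nonzero(m); P=np.array([pt(p,c,r,z=143)[:2] for c,r in zip(u,v)])
    c=P.mean(0);d=np.linalg.svd(P-c)[2][0]; L.append((c,d)); print(nm,c.round(1),np.degrees(np.arctan2(d[1],d[0]))%180)
A=sum(np.eye(2)-np.outer(d,d) for c,d in L); b=sum((np.eye(2)-np.outer(d,d))@c for c,d in L)
print("spindle",np.linalg.solve(A,b))
print("knobtop",pt(p,343.5,217,z=190),"cap",pt(p,389,127,z=160))
plan((480,-425,230,-69),(480,-425,157,-69))
E
```

```text
red [ 535.  -326.5] 115.2652471183064
green [ 476.8 -396.5] 165.18449343528286
spindle [ 581.02985588 -424.03121986]
knobtop [ 490.16445043 -416.20212586  190.        ] cap [ 583.57959833 -422.97505954  160.        ]
now [ 474.4 -391.8  327.6] yaw -65.7 w 52.8 F [ 0.3  0.3 -1.3] t 5.0 j [-0.71  0.29  1.51  0.    1.35  0.44]
(480, -425, 230, -69) -> [ 9.76 -0.86  3.25] wx 3.3
(480, -425, 157, -69) -> [17.06 -0.86  3.25] wx 3.3
```

Emit:
apply_moves(
  motion=[
    {"dx": 9.7, "dy": -0.9, "dz": 3.3, "wx": 3, "wy": 0, "wz": 0, "gripper": 60},
    {"dx": 9.7, "dy": -0.9, "dz": 3.3, "wx": 3, "wy": 0, "wz": 0, "gripper": 60},
    {"dx": 17.0, "dy": -0.9, "dz": 3.3, "wx": 3, "wy": 0, "wz": 0, "gripper": 60},
    {"dx": 17.0, "dy": -0.9, "dz": 3.3, "wx": 3, "wy": 0, "wz": 0, "gripper": 60},
    {"dx": 17.0, "dy": -0.9, "dz": 3.3, "wx": 3, "wy": 0, "wz": 0, "gripper": 60},
    {"dx": 17.0, "dy": -0.9, "dz": 3.3, "wx": 3, "wy": 0, "wz": 0, "gripper": 15},
    {"dx": 17.0, "dy": -0.9, "dz": 3.3, "wx": 3, "wy": 0, "wz": 0, "gripper": 15},
    {"dx": 17.0, "dy": -0.9, "dz": 3.3, "wx": 3, "wy": 0, "wz": 0, "gripper": 15},
    {"dx": 17.0, "dy": -0.9, "dz": 3.3, "wx": 3, "wy": 0, "wz": 0, "gripper": 15},
  ],
  force=20,
)

```text
time_s: 6.12
tool_pos: [479.6, -426.7, 157.8]
tcp_rot: [0.932, 1.361, -0.932]
contact_force: [-0.0, 0.7, -0.3]
grip_width: 16.1
```

```bash
python3 - <<'E'
from h import *
p,_=tool(); print(np.degrees(np.arctan2(p[1]+423,p[0]-582)),np.hypot(p[1]+423,p[0]-582))
T=[]
for a in (172,160,150,140,130,120,115.3):
    T.append((582+100*np.cos(np.radians(a)),-423+100*np.sin(np.radians(a)),p[2],a-181+yaw()))
plan(*T)
E
```

```text
-177.95581450873658 102.49604153249135
now [ 479.6 -426.7  157.8] yaw -68.8 w 16.1 F [-0.   0.7 -0.3] t 6.1 j [-0.75  0.48  1.61 -0.    1.04  0.45]
(np.float64(482.97319312584295), np.float64(-409.08268990399347), np.float64(157.76702067710917), np.float64(-77.76565760147295)) -> [-0.    0.95 -1.51] wx 9.0
(np.float64(488.0307379214092), np.float64(-388.7979856674331), np.float64(157.76702067710917), np.float64(-89.76565760147295)) -> [-0.    2.16 -3.22] wx 21.0
(np.float64(495.3974596215561), np.float64(-373.0), np.float64(157.76702067710917), np.float64(-99.76565760147295)) -> [-0.    3.42 -4.43] wx 31.0
(np.float64(505.3955556881022), np.float64(-358.72123903134604), np.float64(157.76702067710917), np.float64(-109.76565760147295)) -> [-0.    4.87 -5.4 ] wx 41.0
(np.float64(517.721239031346), np.float64(-346.3955556881022), np.float64(157.76702067710917), np.float64(-119.76565760147295)) -> [-0.    6.46 -6.1 ] wx 51.0
(np.float64(532.0), np.float64(-336.3974596215561), np.float64(157.76702067710917), np.float64(-129.76565760147295)) -> [-0.    8.16 -6.51] wx 61.0
(np.float64(539.2642136612808), np.float64(-332.59174503392217), np.float64(157.76702067710917), np.float64(-134.46565760147297)) -> [-0.    8.97 -6.61] wx 65.7
```

```bash
python3 - <<'E'
from h import *
p=env.camera("wrist"); cv2.imwrite("pics/w2.png",p["img"]);plan()
print([ (d["p"],d["centre"],pt(p,*d["centre"],z=170)) for d in env.place_of(p,"damper_knob")[:2]])
E
```

```text
now [ 479.5 -426.6  157.5] yaw -68.8 w 14.2 F [-0.2  0.5  0.8] t 6.2 j [-0.75  0.48  1.61 -0.    1.04  0.45]
[(0.78, [307.6, 273.5], array([ 481.11497794, -422.54179385,  170.        ]))]
```

View pics/w2.png

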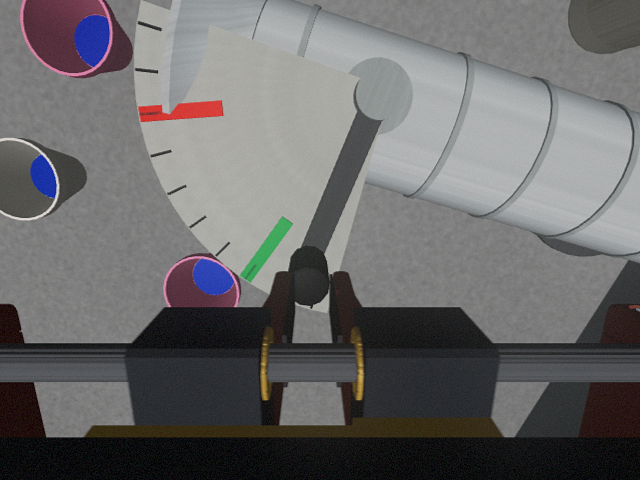

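```bash
python3 - <<'E'
from h import *
p=env.camera("wrist"); t,r=tool()
print("top",pt(p,309,287,z=190),"cap",pt(p,384,90,z=165),"depths",pt(p,309,287),pt(p,384,90),pt(p,309,255))
print("tcp px",proj(p,t),"grasp px",proj(p,t+[0,0,19]), "extr",(np.linalg.inv(np.r_[np.c_[r.as_matrix(),t],[[0,0,0,1]]])@p["extrinsics"]).round(2).tolist())
print(proj(p,[479.6,-426.6,190]),proj(p,[490,-420,190]))
s=env.observe();print(s["grip_width"])
W=cloud(p); m=(W[...,2]>180)&(W[...,2]<196); v,u=np.nonzero(m); P=W[m]; k=(v<310)&(u>285)&(u<335); print(len(P[k]),P[k].mean(0) if k.any() else 0, P[k].min(0),P[k].max(0))
E
```

```text
top [ 481.84834304 -423.09330047  190.        ] cap [ 581.19713225 -423.68424728  165.        ] depths [ 481.83221653 -423.09915623  189.95832085] [ 582.96501507 -424.8191011   155.91487675] [ 491.4810351  -419.22048827  171.18996519]
tcp px [313.4803664  270.87547575] grasp px [313.62709418 283.2081098 ] extr [[0.0, 0.26, -0.97, -195.23], [-0.0, 0.97, 0.26, 70.4], [1.0, 0.0, 0.0, -0.81], [0.0, 0.0, 0.0, 1.0]]
[314.05483257 293.43782026] [309.0925101  270.01541054]
13.434920624617183
1307 [ 484.35771377 -422.6055249   189.0738289 ] [ 471.3414217  -432.19125542  180.01610266] [ 494.43214169 -409.78582473  195.98377622]
```

Emit:
apply_moves(
  motion=[
    {"dx": 0, "dy": 0.3, "dz": 0, "wx": 0, "wy": 0, "wz": 0, "gripper": 0},
    {"dx": 0, "dy": 0.3, "dz": 0, "wx": 0, "wy": 0, "wz": 0, "gripper": 0},
    {"dx": 0, "dy": 0.3, "dz": 0, "wx": 0, "wy": 0, "wz": 0, "gripper": 0},
  ],
)

```text
time_s: 6.65
tool_pos: [482.3, -425.4, 157.1]
tcp_rot: [0.932, 1.362, -0.932]
contact_force: [-0.3, -0.0, 0.6]
grip_width: 0.4
```

```bash
python3 - <<'E'
from h import *
p=env.camera("wrist"); plan()
cv2.imwrite("pics/w3.png",cv2.resize(p["img"][200:400,220:420],(600,600)))
E
```

```text
now [ 482.2 -425.4  157.1] yaw -68.8 w 0.4 F [-0.3  0.4 -0.2] t 6.7 j [-0.74  0.49  1.61 -0.    1.04  0.46]
```

View pics/w3.png

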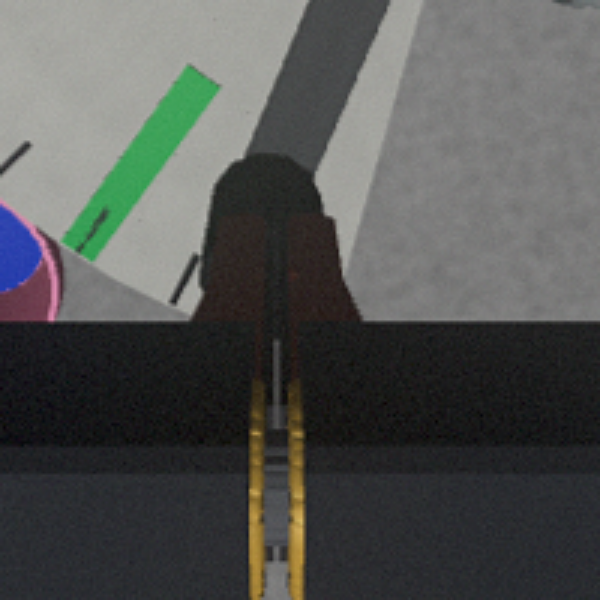

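```bash
python3 - <<'E'
from h import *
p=env.camera("wrist"); W=cloud(p)
for c,r in [(300,262),(309,258),(318,262),(298,275),(298,290),(303,300),(322,275),(323,290),(323,300),(311,290),(311,300),(292,280),(292,300)]:
    print((c,r),p["img"][r,c],W[r,c].round(1))
p=env.camera("scene")
W=cloud(p); d=env.place_of(p,"damper_knob"); print([(x["p"],x["centre"]) for x in d[:2]])
t,_=tool(); print(proj(p,t),proj(p,[481.8,-423.1,190]))
cv2.imwrite("pics/s2.png",cv2.resize(p["img"][270:430,100:300],(800,640))[:600])
E
```

```text
(300, 262) [37 39 37] [ 489.  -415.   171.2]
(309, 258) [41 44 41] [ 491.4 -419.2  166.3]
(318, 262) [39 38 40] [ 491.8 -424.2  169. ]
(298, 275) [31 39 44] [ 490.6 -414.3  195.4]
(298, 290) [34 37 47] [ 490.9 -414.9  213.4]
(303, 300) [30 34 44] [ 491.7 -417.   223.2]
(322, 275) [29 32 43] [ 494.9 -424.5  196.4]
(323, 290) [33 32 43] [ 495.  -424.4  214.2]
(323, 300) [30 29 41] [ 494.9 -424.1  224. ]
(311, 290) [38 43 40] [ 487.4 -421.9  199.6]
(311, 300) [36 33 38] [ 483.1 -423.6  200.3]
(292, 280) [29 35 41] [ 489.8 -411.9  202.2]
(292, 300) [32 36 41] [ 490.  -413.1  222.9]
[(0.72, [171.1, 348.0])]
[171.75492579 354.55145689] [167.92058533 345.17365661]
```

View pics/s2.png

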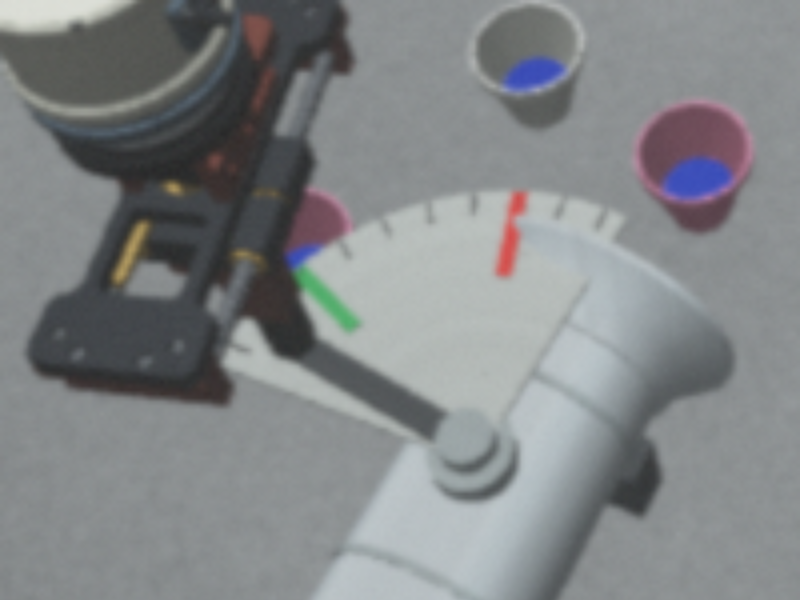

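```bash
python3 - <<'E'
from h import *
p=env.camera("wrist"); t,r=tool()
for x in (0,-19,-35,-50):
  for y in (-10,0,10): print(x,y,proj(p,t+r.apply([x,y,10])).round(1))
W=cloud(p); m=(np.indices((480,640))[1]>285)&(np.indices((480,640))[1]<340)
rr=np.arange(262,300,3); print([(int(q),W[q,322].round(0).tolist()) for q in rr])
W2=(W-t)@r.as_matrix(); print("tool frame", [(int(q),W2[q,322].round(0).tolist(),W2[q,300].round(0).tolist()) for q in rr])
E
```

```text
0 -10 [330.7 287.1]
0 0 [330.9 270.9]
0 10 [331.1 254.3]
-19 -10 [332.5 300.9]
-19 0 [332.7 283.3]
-19 10 [333.  265.2]
-35 -10 [334.3 314.7]
-35 0 [334.6 295.7]
-35 10 [334.9 276.1]
-50 -10 [336.3 330. ]
-50 0 [336.6 309.6]
-50 10 [337.  288.4]
[(262, [491.0, -427.0, 165.0]), (265, [491.0, -427.0, 170.0]), (268, [491.0, -426.0, 176.0]), (271, [495.0, -425.0, 191.0]), (274, [495.0, -425.0, 194.0]), (277, [495.0, -425.0, 198.0]), (280, [494.0, -424.0, 202.0]), (283, [495.0, -424.0, 207.0]), (286, [494.0, -424.0, 209.0]), (289, [495.0, -424.0, 213.0]), (292, [495.0, -424.0, 216.0]), (295, [494.0, -424.0, 218.0]), (298, [494.0, -424.0, 221.0])]
tool frame [(262, [-8.0, 8.0, 5.0], [-15.0, 10.0, -7.0]), (265, [-13.0, 8.0, 4.0], [-20.0, 10.0, -7.0]), (268, [-18.0, 8.0, 4.0], [-25.0, 11.0, -7.0]), (271, [-34.0, 12.0, 4.0], [-33.0, 12.0, -7.0]), (274, [-37.0, 12.0, 4.0], [-37.0, 12.0, -6.0]), (277, [-41.0, 12.0, 4.0], [-41.0, 12.0, -6.0]), (280, [-45.0, 12.0, 4.0], [-45.0, 12.0, -6.0]), (283, [-49.0, 12.0, 3.0], [-48.0, 12.0, -6.0]), (286, [-52.0, 12.0, 3.0], [-52.0, 12.0, -6.0]), (289, [-55.0, 12.0, 3.0], [-56.0, 12.0, -6.0]), (292, [-59.0, 12.0, 3.0], [-59.0, 12.0, -6.0]), (295, [-61.0, 12.0, 3.0], [-62.0, 12.0, -6.0]), (298, [-64.0, 12.0, 3.0], [-64.0, 12.0, -6.0])]
```

The fingers shut just above the knob without touching it: they visibly end about 33 mm behind the stated TCP. I'll raise, open, and measure the real tip position in the tool frame.

Emit:
apply_moves(
  motion=[
    {"dx": -4, "dy": 0, "dz": 0, "wx": 0, "wy": 0, "wz": 0, "gripper": 60},
    {"dx": -4, "dy": 0, "dz": 0, "wx": 0, "wy": 0, "wz": 0, "gripper": 60},
    {"dx": -4, "dy": 0, "dz": 0, "wx": 0, "wy": 0, "wz": 0, "gripper": 60},
    {"dx": -4, "dy": 0, "dz": 0, "wx": 0, "wy": 0, "wz": 0, "gripper": 60},
    {"dx": -4, "dy": 0, "dz": 0, "wx": 0, "wy": 0, "wz": 0, "gripper": 60},
  ],
)

```text
time_s: 7.52
tool_pos: [481.8, -425.0, 196.2]
tcp_rot: [0.932, 1.364, -0.932]
contact_force: [-0.6, 0.2, -0.9]
grip_width: 47.5
```

```bash
python3 - <<'E'
from h import *
p=env.camera("wrist"); t,r=tool(); W=(cloud(p)-t)@r.as_matrix()
plan()
m=(W[...,0]<-20)&(W[...,0]>-75)&(np.abs(W[...,1])<25)&(np.abs(W[...,2])<60)
Q=W[m]
for lo in range(-75,-15,5):
    k=(Q[:,0]>=lo)&(Q[:,0]<lo+5); q=Q[k]
    if len(q): print(lo,len(q),"y",q[:,1].min().round(1),q[:,1].max().round(1),"z",np.percentile(q[:,2],[0,100]).round(1),"inner",np.abs(q[:,2]).min().round(1))
m2=(np.abs(W[...,1])<25)&(np.abs(W[...,2])<60)&(W[...,0]>-20)&(W[...,0]<30); v,u=np.nonzero(m2); print(len(v), W[m2][:,0].min() if len(v) else 0)
p2=env.camera("side"); W=(cloud(p2)-t)@r.as_matrix()
m=(np.abs(W[...,1])<14)&(np.abs(W[...,2])<50)&(W[...,0]>-100)&(W[...,0]<10)
print("side",np.percentile(W[m][:,0],[5,50,90,97,100]).round(1), m.sum())
c=np.array(proj(p2,t)).astype(int); print(c)
cv2.imwrite("pics/s3.png",cv2.resize(p2["img"][c[1]-100:c[1]+80,c[0]-110:c[0]+110],None,fx=3.2,fy=3.2))
E
```

```text
now [ 481.9 -425.1  196.4] yaw -68.8 w 50.7 F [-0.1  0.3  0.5] t 7.6 j [-0.74  0.44  1.58  0.    1.12  0.46]
-75 509 y -3.6 12.7 z [-35.3  33.4] inner 22.1
-70 466 y -6.6 12.7 z [-35.2  32.6] inner 22.1
-65 435 y -9.5 12.6 z [-33.9  31.5] inner 22.1
-60 400 y -9.3 12.7 z [-33.6  31.4] inner 22.1
-55 371 y -9.5 12.6 z [-33.7  31.4] inner 22.0
-50 324 y -9.5 12.5 z [-33.6  31. ] inner 22.0
-45 293 y -9.1 12.6 z [-33.5  31.2] inner 22.0
-40 277 y -9.4 12.4 z [-33.6  31. ] inner 22.1
-35 92 y -7.3 12.4 z [-32.6  30.8] inner 22.2
1230 4.612967306271648
side [-95.9 -65.1   5.5   7.6  10. ] 1042
[386 329]
```

View pics/s3.png

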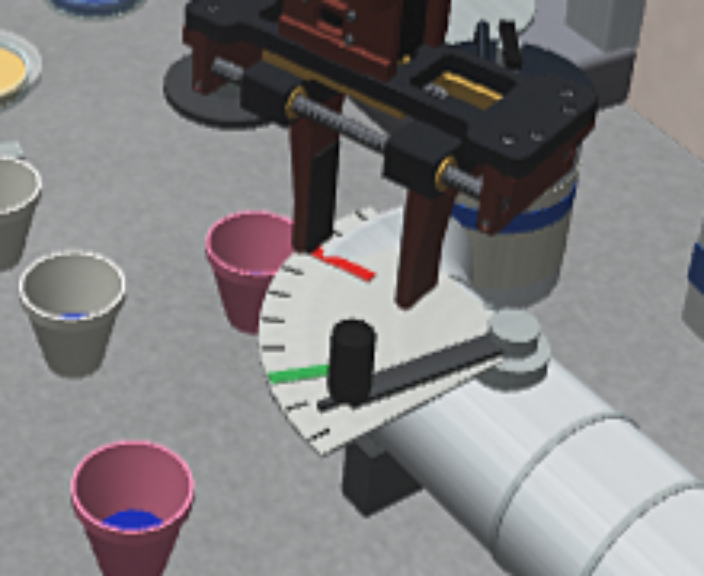

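The true tips sit at tool x ≈ -33 mm (y +1.5, z -1). I'll plan with that tip from here on.

```bash
cat >> h.py <<'E'
OFF=np.array([-33,1.5,-1.])
_tool=tool
def tip():
    p,r=_tool(); return p+r.apply(OFF),r
def to(target):
    p,r=tip(); return np.round(r.inv().apply(np.array(target)-p)/10,2)   # no turn
def toturn(target,yw):
    "shift so that the TIP ends at target after a turn to jaw yaw yw (tool stays down)"
    p,r=_tool(); a=(yaw()-yw+180)%360-180
    rn=r*R.from_rotvec([np.radians(a),0,0])
    return np.round(np.r_[r.inv().apply(np.array(target)-rn.apply(OFF)-p)/10,a],2)
def plan(*T):
    s=env.observe()
    print("tip",tip()[0].round(1),"yaw",round(yaw(),1),"w",round(s["grip_width"],1),"F",np.round(s["contact_force"],1),"t",round(s["time_s"],2),"j",np.round(s["joint_pos"],2))
    for t in T: print(np.round(t,1),"->",toturn(t[:3],t[3] if len(t)>3 else yaw()).tolist())
E
python3 -c "
from h import *
plan((481.8,-423.1,157))"
```

```text
tip [ 483.1 -423.8  229.6] yaw -68.8 w 52.1 F [ 0.9  0.2 -0.1] t 7.62 j [-0.74  0.44  1.58 -0.    1.12  0.46]
[ 481.8 -423.1  157. ] -> [7.26, -0.09, -0.1, 0.0]
```

Emit:
apply_moves(
  motion=[
    {"dx": 5, "dy": -0.1, "dz": -0.1, "wx": 0, "wy": 0, "wz": 0, "gripper": 60},
    {"dx": 7.2, "dy": -0.1, "dz": -0.1, "wx": 0, "wy": 0, "wz": 0, "gripper": 60},
    {"dx": 7.2, "dy": -0.1, "dz": -0.1, "wx": 0, "wy": 0, "wz": 0, "gripper": 60},
    {"dx": 7.2, "dy": -0.1, "dz": -0.1, "wx": 0, "wy": 0, "wz": 0, "gripper": 10},
    {"dx": 7.2, "dy": -0.1, "dz": -0.1, "wx": 0, "wy": 0, "wz": 0, "gripper": 10},
    {"dx": 7.2, "dy": -0.1, "dz": -0.1, "wx": 0, "wy": 0, "wz": 0, "gripper": 10},
    {"dx": 7.2, "dy": -0.1, "dz": -0.1, "wx": 0, "wy": 0, "wz": 0, "gripper": 10},
    {"dx": 7.2, "dy": -0.1, "dz": -0.1, "wx": 0, "wy": 0, "wz": 0, "gripper": 10},
  ],
)

```text
time_s: 8.62
tool_pos: [481.0, -424.9, 125.9]
tcp_rot: [0.932, 1.362, -0.932]
contact_force: [-1.7, 1.8, 5.4]
grip_width: 21.6
```

```bash
python3 - <<'E'
from h import *
p=tip()[0]; S=np.array([582,-423]); a0=np.degrees(np.arctan2(p[1]-S[1],p[0]-S[0]))%360; print(a0,np.hypot(*(p[:2]-S)))
plan(*[(S[0]+100*np.cos(np.radians(a)),S[1]+100*np.sin(np.radians(a)),p[2],(a-a0)*.9+yaw()) for a in (172,160,150,140,130,120,115.3)])
E
```

```text
180.2474819528255 99.95041773632404
tip [ 482.1 -423.4  158.9] yaw -68.8 w 21.6 F [-1.7  1.8  5.4] t 8.62 j [-0.74  0.52  1.64 -0.    0.99  0.46]
[ 483.  -409.1  158.9  -76.2] -> [-0.0, 0.59, -1.32, 7.42]
[ 488.  -388.8  158.9  -87. ] -> [-0.0, 1.79, -3.06, 18.22]
[ 495.4 -373.   158.9  -96. ] -> [-0.0, 3.04, -4.3, 27.22]
[ 505.4 -358.7  158.9 -105. ] -> [-0.0, 4.49, -5.29, 36.22]
[ 517.7 -346.4  158.9 -114. ] -> [-0.0, 6.09, -6.02, 45.22]
[ 532.  -336.4  158.9 -123. ] -> [-0.0, 7.79, -6.47, 54.22]
[ 539.3 -332.6  158.9 -127.2] -> [-0.0, 8.61, -6.57, 58.45]
```

Emit:
apply_moves(
  motion=[
    {"dx": 0, "dy": 0.6, "dz": -1.3, "wx": 7.4, "wy": 0, "wz": 0, "gripper": 10},
    {"dx": 0, "dy": 1.1, "dz": -2.2, "wx": 13, "wy": 0, "wz": 0, "gripper": 10},
    {"dx": 0, "dy": 1.8, "dz": -3.1, "wx": 18, "wy": 0, "wz": 0, "gripper": 10},
    {"dx": 0, "dy": 3.0, "dz": -4.3, "wx": 27, "wy": 0, "wz": 0, "gripper": 10},
    {"dx": 0, "dy": 4.5, "dz": -5.3, "wx": 36, "wy": 0, "wz": 0, "gripper": 10},
    {"dx": 0, "dy": 6.1, "dz": -6.0, "wx": 45, "wy": 0, "wz": 0, "gripper": 10},
    {"dx": 0, "dy": 7.8, "dz": -6.5, "wx": 54, "wy": 0, "wz": 0, "gripper": 10},
    {"dx": 0, "dy": 8.6, "dz": -6.6, "wx": 58.5, "wy": 0, "wz": 0, "gripper": 10},
    {"dx": 0, "dy": 8.6, "dz": -6.6, "wx": 58.5, "wy": 0, "wz": 0, "gripper": 10},
    {"dx": 0, "dy": 8.6, "dz": -6.6, "wx": 58.5, "wy": 0, "wz": 0, "gripper": 10},
  ],
)

```text
time_s: 9.88
tool_pos: [538.4, -333.6, 126.0]
tcp_rot: [1.67, 0.825, -1.667]
contact_force: [3.4, -4.1, 1.7]
grip_width: 21.7
```

```bash
python3 - <<'E'
from h import *
p=tip()[0]; S=np.array([582,-423]); a0=np.degrees(np.arctan2(p[1]-S[1],p[0]-S[0]))%360; print(a0,np.hypot(*(p[:2]-S)))
plan((*p[:2],260))
E
```

```text
115.11511055289556 98.73714586913505
tip [ 540.1 -333.6  159. ] yaw -127.2 w 21.7 F [ 3.4 -4.1  1.7] t 9.88 j [-0.57  0.51  1.66 -0.    0.97  1.65]
[ 540.1 -333.6  260. ] -> [-10.1, 0.04, 0.0, 0.0]
```

Emit:
apply_moves(
  motion=[
    {"dx": 0, "dy": 0, "dz": 0, "wx": 0, "wy": 0, "wz": 0, "gripper": 50},
    {"dx": 0, "dy": 0, "dz": 0, "wx": 0, "wy": 0, "wz": 0, "gripper": 50},
    {"dx": -6, "dy": 0, "dz": 0, "wx": 0, "wy": 0, "wz": 0, "gripper": 50},
    {"dx": -12, "dy": 0, "dz": 0, "wx": -10, "wy": 0, "wz": 0, "gripper": 50},
    {"dx": -14, "dy": 0, "dz": 0, "wx": -20, "wy": 0, "wz": 0, "gripper": 50},
  ],
)

```text
time_s: 10.5
tool_pos: [538.5, -332.8, 269.4]
tcp_rot: [1.424, 1.05, -1.42]
contact_force: [-0.1, -0.4, -0.2]
grip_width: 43.9
```

```bash
python3 - <<'E'
from h import *
p=env.camera("wrist"); S=np.array([582,-423])
W=cloud(p)
for d in env.place_of(p,"damper_knob")[:2]:
    q=pt(p,*d["centre"],z=170); print(d["p"],d["centre"],q,np.degrees(np.arctan2(q[1]-S[1],q[0]-S[0])))
m=(W[...,2]>186)&(W[...,2]<193)&(np.hypot(W[...,0]-540,W[...,1]+333)<25); q=W[m].mean(0); print(m.sum(),q,np.degrees(np.arctan2(q[1]-S[1],q[0]-S[0])))
plan((560,0,290,-20),(545,327,200,58))
E
```

```text
0.72 [313.4, 231.7] [ 537.36388952 -332.86789611  170.        ] 116.34598779997904
556 [ 540.37791606 -333.16427193  189.37275109] 114.85891485932532
tip [ 539.9 -332.1  301.1] yaw -107.2 w 44.2 F [-0.5 -0.1 -0.2] t 10.6 j [-0.57  0.36  1.54  0.    1.24  1.3 ]
[560   0 290 -20] -> [1.04, -7.64, -32.27, -87.17]
[545 327 200  58] -> [9.95, -18.7, -63.3, -165.17]
```

Emit:
apply_moves(
  motion=[
    {"dx": 0, "dy": -4, "dz": -16, "wx": -45, "wy": 0, "wz": 0, "gripper": 50},
    {"dx": 0, "dy": -4, "dz": -16, "wx": -45, "wy": 0, "wz": 0, "gripper": 50},
    {"dx": 0, "dy": -8, "dz": -32, "wx": -80, "wy": 0, "wz": 0, "gripper": 50},
    {"dx": 0, "dy": -8, "dz": -32, "wx": -80, "wy": 0, "wz": 0, "gripper": 50},
    {"dx": 0, "dy": -8, "dz": -32, "wx": -80, "wy": 0, "wz": 0, "gripper": 50},
    {"dx": 0, "dy": -8, "dz": -32, "wx": -80, "wy": 0, "wz": 0, "gripper": 50},
    {"dx": 6, "dy": -18.7, "dz": -63.3, "wx": -165, "wy": 0, "wz": 0, "gripper": 50},
    {"dx": 6, "dy": -18.7, "dz": -63.3, "wx": -165, "wy": 0, "wz": 0, "gripper": 50},
    {"dx": 6, "dy": -18.7, "dz": -63.3, "wx": -165, "wy": 0, "wz": 0, "gripper": 50},
    {"dx": 10, "dy": -18.7, "dz": -63.3, "wx": -165, "wy": 0, "wz": 0, "gripper": 50},
    {"dx": 10, "dy": -18.7, "dz": -63.3, "wx": -165, "wy": 0, "wz": 0, "gripper": 50},
    {"dx": 10, "dy": -18.7, "dz": -63.3, "wx": -165, "wy": 0, "wz": 0, "gripper": 50},
  ],
)

```text
time_s: 12.1
tool_pos: [544.0, 329.5, 161.4]
tcp_rot: [-0.301, 1.555, 0.299]
contact_force: [0.6, 0.0, -0.1]
grip_width: 44.2
```

```bash
python3 - <<'E'
from h import *
plan((545,327,200,58))
E
```

```text
tip [542.6 330.5 194.4] yaw 21.9 w 44.2 F [ 0.6  0.  -0.1] t 12.1 j [0.53 0.47 1.62 0.   1.05 0.14]
[545 327 200  58] -> [-0.56, -0.33, 0.15, -36.12]
```

Emit:
apply_moves(
  motion=[
    {"dx": 0, "dy": 0, "dz": 0, "wx": -36, "wy": 0, "wz": 0, "gripper": 50},
    {"dx": 0, "dy": 0, "dz": 0, "wx": -36, "wy": 0, "wz": 0, "gripper": 50},
    {"dx": 0, "dy": 0, "dz": 0, "wx": -36, "wy": 0, "wz": 0, "gripper": 50},
    {"dx": 0, "dy": 0, "dz": 0, "wx": -36, "wy": 0, "wz": 0, "gripper": 50},
    {"dx": 0, "dy": 0, "dz": 0, "wx": -36, "wy": 0, "wz": 0, "gripper": 50},
  ],
)

```text
time_s: 12.72
tool_pos: [545.2, 327.2, 163.2]
tcp_rot: [-0.782, 1.429, 0.782]
contact_force: [0.4, -0.5, -0.0]
grip_width: 44.2
```

```bash
python3 - <<'E'
from h import *
plan()
p=env.camera("wrist"); cv2.imwrite("pics/w4.png",p["img"])
for t in ["lid_primer","dish_primer","primer_front","primer_back"]:
    for d in env.place_of(p,t)[:2]: print(t,d["p"],d["centre"],pt(p,*d["centre"],z=15),pt(p,*d["centre"]))
E
```

```text
tip [543.5 327.2 196.2] yaw 57.4 w 44.2 F [ 0.4 -0.5 -0. ] t 12.72 j [ 0.52  0.47  1.62  0.    1.05 -0.48]
lid_primer 0.7 [306.3, 183.3] [513.23929509 342.09331962  15.        ] [512.46930493 342.8043202   25.22842537]
dish_primer 0.41 [295.3, 381.9] [689.51625974 213.94239764  15.        ] [686.00009617 216.58693602  20.97465829]
primer_front 0.88 [308.1, 131.9] [474.81601155 368.8421663   15.        ] [476.24378294 368.5156647   54.02014709]
primer_back 0.68 [302.4, 187.9] [514.89483043 336.60359742  15.        ] [514.13180729 337.41802328  24.5259338 ]
primer_back 0.6 [304.8, 237.3] [556.91264775 312.15950268  15.        ] [555.92690285 312.92237296  19.86943488]
```

View pics/w4.png

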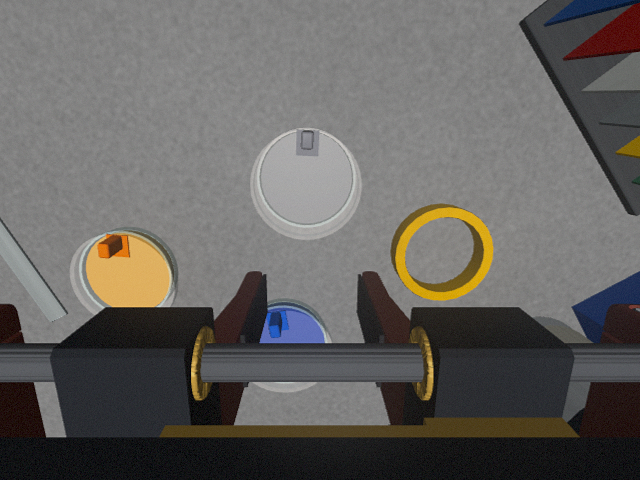

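```bash
cat >> h.py <<'E'
def fitc(P):
    A=np.c_[2*P,np.ones(len(P))]; s=np.linalg.lstsq(A,(P**2).sum(1),rcond=None)[0]
    return s[:2],np.sqrt(s[2]+s[:2]@s[:2])
def lidfit(p,c0):
    """c0 rough lid centre. disc & tab from depth; returns (centre, tab, yaw)"""
    W=cloud(p); D=np.hypot(W[...,0]-c0[0],W[...,1]-c0[1])
    tab=W[(D<70)&(W[...,2]>40)&(W[...,2]<62)]; 
    top=tab[tab[:,2]>np.percentile(tab[:,2],90)-4]
    m=((D<70)&(W[...,2]>15)&(W[...,2]<34)).astype(np.uint8)
    n,l,st,ce=cv2.connectedComponentsWithStats(m); k=1+np.argmax(st[1:,4])
    P=W[l==k]; A=np.c_[P[:,:2]-np.array(c0)[:2],np.ones(len(P))]
    pl=np.linalg.lstsq(A,P[:,2],rcond=None)[0]
    cn,_=cv2.findContours((l==k).astype(np.uint8),cv2.RETR_EXTERNAL,cv2.CHAIN_APPROX_NONE); cn=max(cn,key=len)[:,0]
    h=lambda c,r:W[r,c]
    E=np.array([pt(p,c,r,z=W[r,c,2])[:2] for c,r in cn]); ctr,rad=fitc(E)
    for _ in range(3):
        e=np.abs(np.hypot(*(E-ctr).T)-rad); E=E[e<2.5]; ctr,rad=fitc(E)
    t=top.mean(0); yw=np.degrees(np.arctan2(*(ctr-t[:2])[::-1]))
    print("lid centre",ctr.round(1),"r",rad.round(1),"n",len(P),"z@c",pl[2].round(1),"tilt",np.degrees(pl[:2]).round(1),"tab",t.round(1),"n",len(top),"zmax",tab[:,2].max().round(1),"yaw",yw.round(1),"d",np.hypot(*(ctr-t[:2])).round(1))
    return ctr,t,yw
def rect(p,c,z,half=70,s=4):
    """top-down resampling of plane z, s px/mm, x world->col, y world->-row"""
    n=int(2*half*s); u,v=np.meshgrid(np.arange(n),np.arange(n))
    X=c[0]-half+u/s; Y=c[1]+half-v/s
    E=np.linalg.inv(p["extrinsics"]); K=p["camera_matrix"]
    Q=np.stack([X,Y,np.full_like(X,z),np.ones_like(X)],-1)@E.T
    mx=(K[0,0]*Q[...,0]/-Q[...,2]+K[0,2]).astype(np.float32); my=(K[1,1]*-Q[...,1]/-Q[...,2]+K[1,2]).astype(np.float32)
    return cv2.remap(p["img"],mx,my,cv2.INTER_LINEAR)
E
python3 - <<'E'
from h import *
p=env.camera("wrist")
lidfit(p,(513,342)); lidfit(p,(492,140)); 
im=rect(p,(513,342),3); im2=rect(p,(492,140),3)
cv2.imwrite("pics/r1.png",np.hstack([cv2.resize(im,(400,400)),cv2.resize(im2,(400,400))]))
hsv=cv2.cvtColor(im2,cv2.COLOR_BGR2HSV); m=((hsv[...,0]>8)&(hsv[...,0]<28)&(hsv[...,1]>60)).astype(np.uint8)
cn,_=cv2.findContours(m,cv2.RETR_EXTERNAL,cv2.CHAIN_APPROX_NONE); cn=max(cn,key=cv2.contourArea); (x,y),r=cv2.minEnclosingCircle(cn); print("amber",492-70+x/4,140+70-y/4,r/4)
E
```

```text
lid centre [514.4 340.4] r 51.3 n 9438 z@c 24.7 tilt [-4.5  3.1] tab [480.9 364.1  54.4] n 198 zmax 56.5 yaw -35.2 d 41.0
lid centre [494.2 136.8] r 49.8 n 6686 z@c 24.6 tilt [-3.8  2.1] tab [462.9 161.9  53.6] n 182 zmax 56.0 yaw -38.7 d 40.1
amber 502.10591888427734 136.09646606445312 55.39519119262695
```

View pics/r1.png

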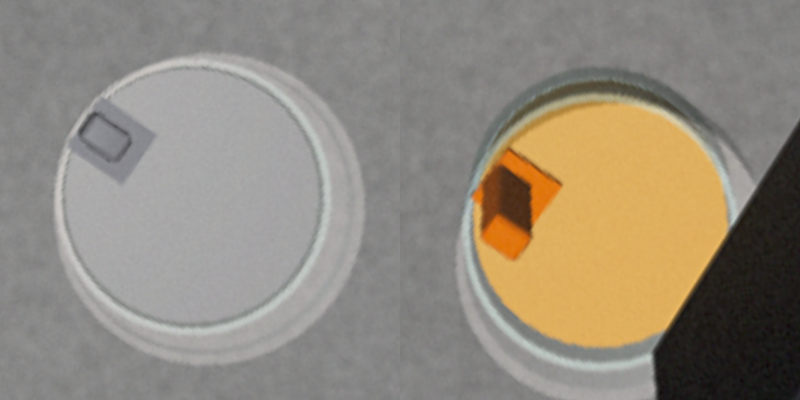

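Wrist view: grey lid at (306,183) with its tab at (308,140). Amber is at (125,270) and blue at (300,325). The rectified crop puts the grey film centre about 5 mm toward the tab from the lid centre, as described. I'll compute the primer grasp and the closing motion.

```bash
cat >> h.py <<'E'
def down(yw,tilt=0):
    "tool pointing down, jaw axis at yaw yw, tilt about jaw axis (deg)"
    a=np.radians(yw); z=np.array([np.cos(a),np.sin(a),0]); x=np.array([0,0,-1.]); y=np.cross(z,x)
    return R.from_rotvec(z*np.radians(tilt))*R.from_matrix(np.c_[x,y,z])
def rel(Rn,tp,name=""):
    "tool-frame shift (cm) and turn (deg) for tip at tp with orientation Rn"
    p,r=_tool(); d=r.inv().apply(np.array(tp)-Rn.apply(OFF)-p)/10; w=np.degrees((r.inv()*Rn).as_rotvec())
    print(name,"d",d.round(2).tolist(),"w",w.round(1).tolist())
def grasp_lid(ctr,psi,tilt,zc):
    "approach & grasp pose of the tab. zc: disc top height at lid centre"
    a=np.radians(psi); u=np.array([np.cos(a),np.sin(a),0]); th=np.radians(tilt)
    ex=np.cos(th)*u-np.sin(th)*np.array([0,0,1]); ez=np.sin(th)*u+np.cos(th)*np.array([0,0,1])
    g=np.r_[ctr,zc]-44*ex; Rn=down(psi+90,tilt)
    rel(Rn,g+60*ez,"above"); rel(Rn,g+5*ez,"grasp"); print(g)
def close_lid(dish,psi,steps):
    "steps: (alpha deg about the back rim point, s mm toward tab) relative to the present pose"
    a=np.radians(psi); u=np.array([np.cos(a),np.sin(a),0]); ly=np.array([-u[1],u[0],0]); B=np.r_[dish,18]+46.5*u
    t,r=tip()
    for al,s in steps:
        Q=R.from_rotvec(ly*np.radians(al)); rel(Q*r,Q.apply(t-B)+B-s*u,(al,s))
E
python3 - <<'E'
from h import *
plan(); grasp_lid((514.4,340.4),-35,5.4,24.7)
E
```

```text
tip [544.5 327.7 197.9] yaw 57.6 w 43.9 F [0.3 0.4 0.1] t 13.03 j [ 0.52  0.47  1.62  0.    1.05 -0.48]
above d [10.94, 7.34, -0.35] w [2.6, -0.1, 5.4]
grasp d [16.41, 7.86, -0.33] w [2.6, -0.1, 5.4]
[478.51726879 365.52535889  28.84076579]
```

Emit:
apply_moves(
  motion=[
    {"dx": 10.9, "dy": 7.3, "dz": -0.3, "wx": 2.6, "wy": 0, "wz": 5.4, "gripper": 40},
    {"dx": 10.9, "dy": 7.3, "dz": -0.3, "wx": 2.6, "wy": 0, "wz": 5.4, "gripper": 40},
    {"dx": 10.9, "dy": 7.3, "dz": -0.3, "wx": 2.6, "wy": 0, "wz": 5.4, "gripper": 40},
    {"dx": 10.9, "dy": 7.3, "dz": -0.3, "wx": 2.6, "wy": 0, "wz": 5.4, "gripper": 40},
    {"dx": 14, "dy": 7.6, "dz": -0.3, "wx": 2.6, "wy": 0, "wz": 5.4, "gripper": 40},
    {"dx": 16.4, "dy": 7.9, "dz": -0.3, "wx": 2.6, "wy": 0, "wz": 5.4, "gripper": 40},
    {"dx": 16.4, "dy": 7.9, "dz": -0.3, "wx": 2.6, "wy": 0, "wz": 5.4, "gripper": 40},
    {"dx": 16.4, "dy": 7.9, "dz": -0.3, "wx": 2.6, "wy": 0, "wz": 5.4, "gripper": 40},
  ],
)

```text
time_s: 14.02
tool_pos: [480.1, 368.2, 3.2]
tcp_rot: [-0.685, 1.48, 0.82]
contact_force: [0.4, -0.2, 1.2]
grip_width: 34.8
```

```bash
python3 - <<'E'
from h import *
plan(); grasp_lid((514.4,340.4),-35,5.4,24.7)
p=env.camera("wrist"); cv2.imwrite("pics/w5.png",cv2.resize(p["img"][150:400,170:470],(720,600)))
E
```

```text
tip [480.8 366.5  36.2] yaw 55.0 w 34.8 F [ 0.4 -0.2  1.2] t 14.03 j [ 0.59  0.66  1.74  0.12  0.77 -0.47]
above d [-5.26, 0.06, -0.21] w [0.0, 0.1, 0.1]
grasp d [0.24, 0.07, -0.21] w [0.0, 0.1, 0.1]
[478.51726879 365.52535889  28.84076579]
```

View pics/w5.png

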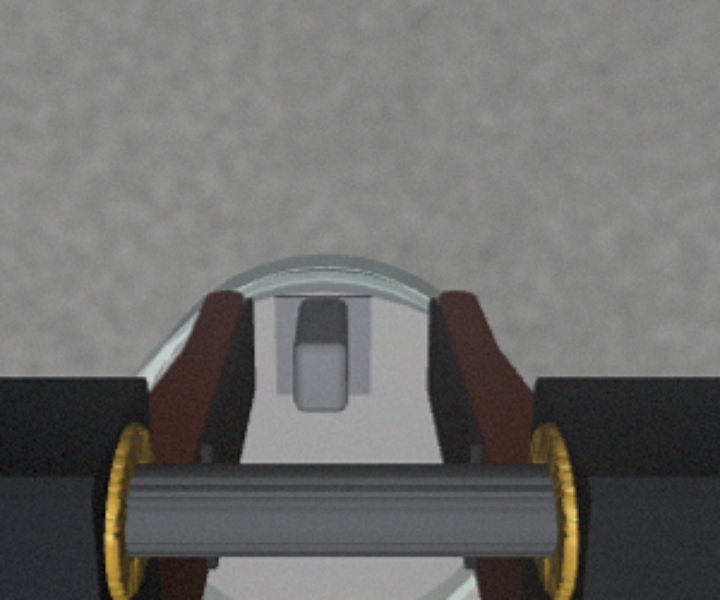

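The tab sits between the fingers, about 2 mm left of mid. I'll correct and grip.

Emit:
apply_moves(
  motion=[
    {"dx": 0.2, "dy": 0.1, "dz": -0.2, "wx": 0, "wy": 0, "wz": 0, "gripper": 40},
    {"dx": 0.2, "dy": 0.1, "dz": -0.2, "wx": 0, "wy": 0, "wz": 0, "gripper": 40},
    {"dx": 0.2, "dy": 0.1, "dz": -0.2, "wx": 0, "wy": 0, "wz": 0, "gripper": 0},
    {"dx": 0.2, "dy": 0.1, "dz": -0.2, "wx": 0, "wy": 0, "wz": 0, "gripper": 0},
    {"dx": 0.2, "dy": 0.1, "dz": -0.2, "wx": 0, "wy": 0, "wz": 0, "gripper": 0},
    {"dx": 0.2, "dy": 0.1, "dz": -0.2, "wx": 0, "wy": 0, "wz": 0, "gripper": 0},
  ],
  force=15,
)

```text
time_s: 14.82
tool_pos: [476.0, 366.6, -0.7]
tcp_rot: [-0.686, 1.483, 0.821]
contact_force: [-0.3, -0.3, 0.1]
grip_width: 9.6
```

```bash
python3 - <<'E'
from h import *
plan(); close_lid((510.5,343.7),-35,[(1,0),(2.2,0),(2.2,2.6),(2.2,5.2),(0,5.2),(-3,5.2),(-5.4,5.2)])
E
```

```text
tip [476.8 364.9  32.3] yaw 55.1 w 9.6 F [-0.3 -0.3  0.1] t 14.82 j [ 0.59  0.67  1.75  0.13  0.77 -0.47]
(1, 0) d [-0.15, 0.05, -0.0] w [-0.0, -0.0, 1.0]
(2.2, 0) d [-0.33, 0.1, -0.0] w [-0.0, -0.0, 2.2]
(2.2, 2.6) d [-0.31, 0.36, -0.0] w [-0.0, -0.0, 2.2]
(2.2, 5.2) d [-0.28, 0.61, -0.0] w [-0.0, -0.0, 2.2]
(0, 5.2) d [0.05, 0.52, 0.0] w [0.0, 0.0, 0.0]
(-3, 5.2) d [0.49, 0.36, 0.0] w [0.0, 0.0, -3.0]
(-5.4, 5.2) d [0.84, 0.23, 0.0] w [0.0, 0.0, -5.4]
```

Emit:
apply_moves(
  motion=[
    {"dx": -0.15, "dy": 0.05, "dz": 0, "wx": 0, "wy": 0, "wz": 1, "gripper": 0},
    {"dx": -0.33, "dy": 0.1, "dz": 0, "wx": 0, "wy": 0, "wz": 2.2, "gripper": 0},
    {"dx": -0.33, "dy": 0.1, "dz": 0, "wx": 0, "wy": 0, "wz": 2.2, "gripper": 0},
    {"dx": -0.31, "dy": 0.36, "dz": 0, "wx": 0, "wy": 0, "wz": 2.2, "gripper": 0},
    {"dx": -0.28, "dy": 0.61, "dz": 0, "wx": 0, "wy": 0, "wz": 2.2, "gripper": 0},
    {"dx": -0.28, "dy": 0.61, "dz": 0, "wx": 0, "wy": 0, "wz": 2.2, "gripper": 0},
    {"dx": 0.05, "dy": 0.52, "dz": 0, "wx": 0, "wy": 0, "wz": 0, "gripper": 0},
    {"dx": 0.49, "dy": 0.36, "dz": 0, "wx": 0, "wy": 0, "wz": -3, "gripper": 0},
    {"dx": 0.84, "dy": 0.23, "dz": 0, "wx": 0, "wy": 0, "wz": -5.4, "gripper": 0},
    {"dx": 0.84, "dy": 0.23, "dz": 0, "wx": 0, "wy": 0, "wz": -5.4, "gripper": 0},
    {"dx": 0.84, "dy": 0.23, "dz": 0, "wx": 0, "wy": 0, "wz": -5.4, "gripper": 0},
  ],
)

```text
time_s: 16.2
tool_pos: [473.2, 368.4, -8.9]
tcp_rot: [-0.75, 1.44, 0.749]
contact_force: [0.2, -0.4, 0.0]
grip_width: 9.7
```

```bash
python3 - <<'E'
from h import *
plan()
p=env.camera("wrist"); W=cloud(p); m=(np.hypot(W[...,0]-511,W[...,1]-343)<50)&(W[...,2]>5)&(W[...,2]<32)
P=W[m]; u=np.array([np.cos(np.radians(-35)),np.sin(np.radians(-35))]); a=(P[:,:2]-[510.5,343.7])@u
for lo in range(-55,60,10):
    k=(a>=lo)&(a<lo+10); 
    if k.sum()>10: print(lo,k.sum(),np.percentile(P[k,2],[10,50,90]).round(1))
E
```

```text
tip [471.5 368.5  24.1] yaw 55.1 w 9.7 F [ 0.2 -0.4  0. ] t 16.2 j [ 0.64  0.67  1.78  0.    0.7  -0.32]
-55 26 [20.4 20.9 21.9]
-45 566 [20.1 20.8 21.5]
-25 288 [20.1 20.8 21.6]
5 451 [20.1 20.9 21.6]
15 618 [20.1 20.8 21.5]
25 591 [20.1 20.8 21.5]
```

Emit:
apply_moves(
  motion=[
    {"dx": 0, "dy": 0, "dz": 0, "wx": 0, "wy": 0, "wz": 0, "gripper": 40},
    {"dx": 0, "dy": 0, "dz": 0, "wx": 0, "wy": 0, "wz": 0, "gripper": 40},
    {"dx": 0, "dy": 0, "dz": 0, "wx": 0, "wy": 0, "wz": 0, "gripper": 40},
    {"dx": -5, "dy": 0, "dz": 0, "wx": 0, "wy": 0, "wz": 0, "gripper": 40},
    {"dx": -10, "dy": 0, "dz": 0, "wx": 0, "wy": 0, "wz": 0, "gripper": 40},
    {"dx": -17, "dy": -8, "dz": -0.5, "wx": 0, "wy": 0, "wz": 0, "gripper": 40},
  ],
)

```text
time_s: 17.0
tool_pos: [509.5, 340.5, 134.2]
tcp_rot: [-0.753, 1.438, 0.752]
contact_force: [1.8, 1.8, -0.5]
grip_width: 34.9
```

```bash
python3 - <<'E'
from h import *
plan((672,214,195,60))
E
```

```text
tip [507.7 340.6 167.2] yaw 55.3 w 34.9 F [ 1.8  1.8 -0.5] t 17.0 j [ 0.57  0.47  1.7  -0.    0.97 -0.39]
[672 214 195  60] -> [-2.79, -20.71, -1.03, -4.74]
```

Emit:
apply_moves(
  motion=[
    {"dx": -2.5, "dy": -20, "dz": -1, "wx": -5, "wy": 0, "wz": 0, "gripper": 40},
    {"dx": -2.5, "dy": -20, "dz": -1, "wx": -5, "wy": 0, "wz": 0, "gripper": 40},
    {"dx": -2.5, "dy": -20, "dz": -1, "wx": -5, "wy": 0, "wz": 0, "gripper": 40},
    {"dx": -2.5, "dy": -20, "dz": -1, "wx": -5, "wy": 0, "wz": 0, "gripper": 40},
    {"dx": -2.5, "dy": -20, "dz": -1, "wx": -5, "wy": 0, "wz": 0, "gripper": 40},
    {"dx": -2.5, "dy": -20, "dz": -1, "wx": -5, "wy": 0, "wz": 0, "gripper": 40},
  ],
)

```text
time_s: 17.75
tool_pos: [667.1, 217.6, 156.7]
tcp_rot: [-0.818, 1.415, 0.817]
contact_force: [0.2, 0.1, -0.3]
grip_width: 35.2
```

```bash
python3 - <<'E'
from h import *
plan()
p=env.camera("wrist"); A=[]
for c,n in (((645,232),"base"),((510,343),"primer")):
    ctr,t,y=lidfit(p,c); im=rect(p,c,3); A.append(cv2.resize(im,(400,400))); cv2.imwrite(f"rect_{n}.png",im)
hsv=cv2.cvtColor(cv2.imread("rect_base.png"),cv2.COLOR_BGR2HSV); m=((hsv[...,0]>100)&(hsv[...,0]<130)&(hsv[...,1]>90)).astype(np.uint8)
cn,_=cv2.findContours(m,cv2.RETR_EXTERNAL,cv2.CHAIN_APPROX_NONE); cn=max(cn,key=cv2.contourArea)[:,0]
P=np.c_[645-70+cn[:,0]/4,232+70-cn[:,1]/4]; c,r=fitc(P)
for _ in range(5):
    P=P[np.abs(np.hypot(*(P-c).T)-r)<1.5]; c,r=fitc(P)
print("film",c,r,len(P),len(cn))
cv2.imwrite("pics/r2.png",np.hstack(A))
E
```

```text
tip [665.4 217.5 189.7] yaw 60.1 w 35.2 F [ 0.2  0.1 -0.3] t 17.75 j [ 0.3   0.57  1.47 -0.    1.11 -0.75]
lid centre [647.9 227.2] r 51.2 n 9552 z@c 24.8 tilt [-4.8  2.1] tab [610.1 244.2  53.9] n 212 zmax 56.3 yaw -24.2 d 41.5Traceback (most recent call last):
  File "<stdin>", line 5, in <module>
  File "h.py", line 61, in lidfit
    top=tab[tab[:,2]>np.percentile(tab[:,2],90)-4]
                     ~~~~~~~~~~~~~^^^^^^^^^^^^^
    return _quantile_unchecked(
        a, q, axis, out, overwrite_input, method, keepdims, weights)
    return _ureduce(a,
                    func=_quantile_ureduce_func,
    ...<5 lines>...
                    overwrite_input=overwrite_input,
                    method=method)
    r = func(a, **kwargs)
    result = _quantile(arr,
                       quantiles=q,
    ...<2 lines>...
                       out=out,
                       weights=wgt)
    slices_having_nans = np.isnan(arr[-1, ...])
                                  ~~~^^^^^^^^^
IndexError: index -1 is out of bounds for axis 0 with size 0
```

```bash
cat >> h.py <<'E'
def film(p,c0,hlo,hhi,smin=90,z=3):
    im=rect(p,c0,z); hsv=cv2.cvtColor(im,cv2.COLOR_BGR2HSV)
    m=((hsv[...,0]>=hlo)&(hsv[...,0]<=hhi)&(hsv[...,1]>smin)).astype(np.uint8)
    cn,_=cv2.findContours(m,cv2.RETR_EXTERNAL,cv2.CHAIN_APPROX_NONE); cn=max(cn,key=cv2.contourArea)[:,0]
    P=np.c_[c0[0]-70+cn[:,0]/4,c0[1]+70-cn[:,1]/4]; c,r=fitc(P)
    for e in (6,4,2.5,1.5,1.5,1.2):
        P=P[np.abs(np.hypot(*(P-c).T)-r)<e]; c,r=fitc(P)
    print("film",c.round(1),r.round(1),len(P),len(cn)); return im
E
python3 - <<'E'
from h import *
p=env.camera("wrist"); 
im=film(p,(645,232),100,130)
print(proj(p,[510,343,20]))
cv2.imwrite("pics/r2.png",np.hstack([cv2.resize(im,(400,400)),cv2.resize(p["img"][:300,170:470],(400,400))]))
grasp_lid((647.9,227.2),-24,5.3,24.7)
E
```

```text
film [644.7 228.6] 44.0 941 1040
[348.71082339 -20.55267078]
above d [10.16, 6.11, -0.43] w [-5.8, 0.1, 5.2]
grasp d [15.63, 6.61, -0.47] w [-5.8, 0.1, 5.2]
[607.8758499  245.01989973  28.76430585]
```

View pics/r2.png

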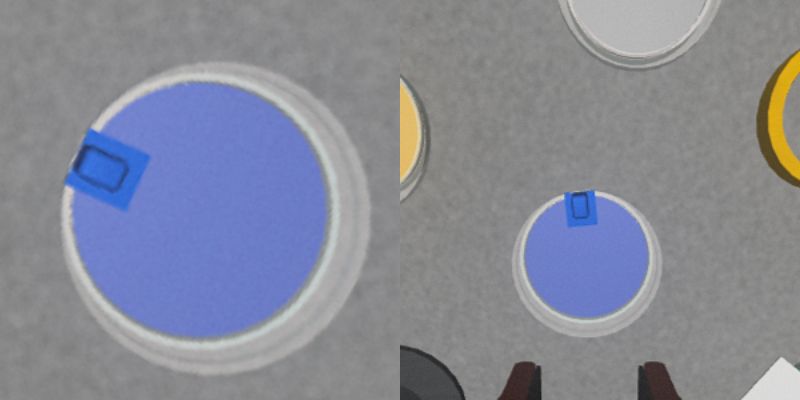

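Blue lid tab at (92,165) in the crop, film centre about 3–4 mm toward the tab from the lid centre. Approaching the tab.

Emit:
apply_moves(
  motion=[
    {"dx": 10.2, "dy": 6.1, "dz": -0.4, "wx": -5.8, "wy": 0, "wz": 5.2, "gripper": 40},
    {"dx": 10.2, "dy": 6.1, "dz": -0.4, "wx": -5.8, "wy": 0, "wz": 5.2, "gripper": 40},
    {"dx": 10.2, "dy": 6.1, "dz": -0.4, "wx": -5.8, "wy": 0, "wz": 5.2, "gripper": 40},
    {"dx": 13.5, "dy": 6.4, "dz": -0.5, "wx": -5.8, "wy": 0, "wz": 5.2, "gripper": 40},
    {"dx": 15.5, "dy": 6.6, "dz": -0.5, "wx": -5.8, "wy": 0, "wz": 5.2, "gripper": 40},
    {"dx": 15.5, "dy": 6.6, "dz": -0.5, "wx": -5.8, "wy": 0, "wz": 5.2, "gripper": 40},
    {"dx": 15.5, "dy": 6.6, "dz": -0.5, "wx": -5.8, "wy": 0, "wz": 5.2, "gripper": 40},
  ],
)

```text
time_s: 18.73
tool_pos: [610.1, 245.2, 3.7]
tcp_rot: [-0.835, 1.425, 0.963]
contact_force: [0.2, 0.1, -0.5]
grip_width: 35.2
```

```bash
python3 - <<'E'
from h import *
plan(); grasp_lid((647.9,227.2),-24,5.3,24.7)
p=env.camera("wrist"); W=cloud(p); t,r=_tool(); Q=(W-t)@r.as_matrix()
m=(W[...,2]>40)&(W[...,2]<60)&(np.abs(Q[...,2])<14)&(np.hypot(W[...,0]-609,W[...,1]-244)<20); print("tab in tool frame",Q[m].mean(0),m.sum(), Q[m].min(0),Q[m].max(0))
E
```

```text
tip [610.9 243.6  36.7] yaw 65.8 w 35.2 F [ 0.2  0.1 -0.5] t 18.73 j [ 0.33  0.73  1.59  0.08  0.89 -0.87]
above d [-5.18, 0.26, 0.01] w [-0.1, 0.2, 0.2]
grasp d [0.32, 0.27, -0.01] w [-0.1, 0.2, 0.2]
[607.8758499  245.01989973  28.76430585]Traceback (most recent call last):
  File "<stdin>", line 3, in <module>
NameError: name '_tool' is not defined. Did you mean: 'tool'?
```

Emit:
apply_moves(
  motion=[
    {"dx": 0.3, "dy": 0.25, "dz": 0, "wx": 0, "wy": 0, "wz": 0, "gripper": 40},
    {"dx": 0.3, "dy": 0.25, "dz": 0, "wx": 0, "wy": 0, "wz": 0, "gripper": 40},
    {"dx": 0.3, "dy": 0.25, "dz": 0, "wx": 0, "wy": 0, "wz": 0, "gripper": 0},
    {"dx": 0.3, "dy": 0.25, "dz": 0, "wx": 0, "wy": 0, "wz": 0, "gripper": 0},
    {"dx": 0.3, "dy": 0.25, "dz": 0, "wx": 0, "wy": 0, "wz": 0, "gripper": 0},
    {"dx": 0.3, "dy": 0.25, "dz": 0, "wx": 0, "wy": 0, "wz": 0, "gripper": 0},
  ],
  force=15,
)

```text
time_s: 19.52
tool_pos: [606.3, 245.9, -0.4]
tcp_rot: [-0.835, 1.428, 0.963]
contact_force: [-1.1, -0.8, 1.1]
grip_width: 9.7
```

```bash
python3 - <<'E'
from h import *
plan(); close_lid((644.5,228.8),-24,[(1,0),(2.2,0),(2.2,2),(2.2,4),(0,4),(-3,4),(-5.4,4)])
E
```

```text
tip [607.2 244.3  32.6] yaw 65.8 w 9.7 F [-1.1 -0.8  1.1] t 19.52 j [ 0.33  0.73  1.6   0.08  0.88 -0.87]
(1, 0) d [-0.15, 0.04, 0.0] w [0.0, 0.0, 1.0]
(2.2, 0) d [-0.33, 0.09, 0.0] w [0.0, 0.0, 2.2]
(2.2, 2) d [-0.32, 0.29, 0.0] w [0.0, 0.0, 2.2]
(2.2, 4) d [-0.3, 0.49, -0.0] w [0.0, 0.0, 2.2]
(0, 4) d [0.04, 0.4, -0.0] w [0.0, 0.0, 0.0]
(-3, 4) d [0.48, 0.25, -0.0] w [-0.0, -0.0, -3.0]
(-5.4, 4) d [0.84, 0.11, -0.0] w [-0.0, -0.0, -5.4]
```

Emit:
apply_moves(
  motion=[
    {"dx": -0.15, "dy": 0.05, "dz": 0, "wx": 0, "wy": 0, "wz": 1, "gripper": 0},
    {"dx": -0.33, "dy": 0.1, "dz": 0, "wx": 0, "wy": 0, "wz": 2.2, "gripper": 0},
    {"dx": -0.33, "dy": 0.1, "dz": 0, "wx": 0, "wy": 0, "wz": 2.2, "gripper": 0},
    {"dx": -0.32, "dy": 0.29, "dz": 0, "wx": 0, "wy": 0, "wz": 2.2, "gripper": 0},
    {"dx": -0.3, "dy": 0.49, "dz": 0, "wx": 0, "wy": 0, "wz": 2.2, "gripper": 0},
    {"dx": -0.3, "dy": 0.49, "dz": 0, "wx": 0, "wy": 0, "wz": 2.2, "gripper": 0},
    {"dx": 0.04, "dy": 0.4, "dz": 0, "wx": 0, "wy": 0, "wz": 0, "gripper": 0},
    {"dx": 0.48, "dy": 0.25, "dz": 0, "wx": 0, "wy": 0, "wz": -3, "gripper": 0},
    {"dx": 0.84, "dy": 0.11, "dz": 0, "wx": 0, "wy": 0, "wz": -5.4, "gripper": 0},
    {"dx": 0.84, "dy": 0.11, "dz": 0, "wx": 0, "wy": 0, "wz": -5.4, "gripper": 0},
    {"dx": 0.84, "dy": 0.11, "dz": 0, "wx": 0, "wy": 0, "wz": -5.4, "gripper": 0},
  ],
)

```text
time_s: 20.9
tool_pos: [604.6, 246.9, -8.7]
tcp_rot: [-0.893, 1.376, 0.892]
contact_force: [0.2, -0.6, -0.5]
grip_width: 9.9
```

```bash
cat >> h.py <<'E'
def flat(p,c,psi):
    W=cloud(p); m=(np.hypot(W[...,0]-c[0],W[...,1]-c[1])<50)&(W[...,2]>5)&(W[...,2]<32)
    P=W[m]; u=np.array([np.cos(np.radians(psi)),np.sin(np.radians(psi))]); a=(P[:,:2]-np.array(c))@u
    print([(lo,int(k.sum()),np.median(P[k,2]).round(1)) for lo in range(-55,60,10) if (k:=(a>=lo)&(a<lo+10)).sum()>10])
E
python3 - <<'E'
from h import *
plan(); p=env.camera("wrist"); flat(p,(644.8,228.7),-24)
E
```

```text
tip [602.7 246.5  24.3] yaw 65.8 w 9.9 F [ 0.2 -0.6 -0.5] t 20.9 j [ 0.37  0.72  1.66 -0.    0.77 -0.78]
[(-55, 58, np.float64(21.1)), (-45, 732, np.float64(21.1)), (-25, 328, np.float64(21.0)), (5, 397, np.float64(20.9)), (15, 600, np.float64(20.8)), (25, 628, np.float64(20.7)), (35, 25, np.float64(20.1))]
```

Emit:
apply_moves(
  motion=[
    {"dx": 0, "dy": 0, "dz": 0, "wx": 0, "wy": 0, "wz": 0, "gripper": 40},
    {"dx": 0, "dy": 0, "dz": 0, "wx": 0, "wy": 0, "wz": 0, "gripper": 40},
    {"dx": 0, "dy": 0, "dz": 0, "wx": 0, "wy": 0, "wz": 0, "gripper": 40},
    {"dx": -5, "dy": 0, "dz": 0, "wx": 0, "wy": 0, "wz": 0, "gripper": 40},
    {"dx": -10, "dy": 0, "dz": 0, "wx": 0, "wy": 0, "wz": 0, "gripper": 40},
    {"dx": -17, "dy": 0, "dz": 0, "wx": 0, "wy": 0, "wz": 0, "gripper": 40},
    {"dx": -17, "dy": 0, "dz": 0, "wx": 0, "wy": 0, "wz": 0, "gripper": 40},
  ],
)

```text
time_s: 21.82
tool_pos: [607.0, 247.8, 166.7]
tcp_rot: [-0.894, 1.367, 0.889]
contact_force: [0.2, -0.4, 0.5]
grip_width: 35.1
```

```bash
python3 - <<'E'
from h import *
plan((518,116,190,50))
p=env.camera("wrist"); print(proj(p,[510,343,20]),proj(p,[645,229,20]),proj(p,[494,137,20]))
E
```

```text
tip [604.8 247.3 199.7] yaw 65.8 w 35.1 F [ 0.2 -0.4  0.5] t 21.82 j [ 0.37  0.49  1.59 -0.    1.06 -0.78]
[518 116 190  50] -> [0.81, 2.53, -15.59, 15.84]
[362.84021293  75.26431006] [307.88770147 259.55886204] [149.57877009 157.08293861]
```

```bash
python3 - <<'E'
from h import *
p=env.camera("wrist")
lidfit(p,(510,343)); lidfit(p,(645,229)); lidfit(p,(494,137))
film(p,(645,229),100,130); film(p,(494,137),8,28,60)
A=[cv2.resize(rect(p,c,3,60),(400,400)) for c in ((510,343),(645,229))]
cv2.imwrite("pics/r3.png",np.hstack(A))
E
```

```text
lid centre [510.5 343.2] r 51.2 n 11764 z@c 20.9 tilt [-0.3  0.3] tab [474.9 368.   46.4] n 265 zmax 48.7 yaw -34.8 d 43.4
lid centre [644.3 229.7] r 50.9 n 7530 z@c 20.6 tilt [-0.2  0.1] tab [604.2 247.4  46.1] n 162 zmax 48.2 yaw -23.8 d 43.8
lid centre [496.1 135.7] r 51.3 n 10075 z@c 24.6 tilt [-4.3  2.8] tab [463.4 161.4  53.9] n 231 zmax 56.1 yaw -38.2 d 41.6
film [646.1 228. ] 43.9 917 1052
film [490.5 134.9] 44.4 910 1030
```

View pics/r3.png

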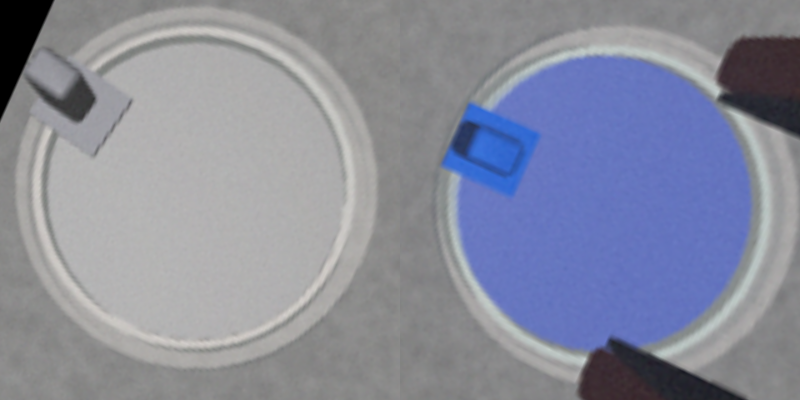

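Emit:
apply_moves(
  motion=[
    {"dx": 0.8, "dy": 2.5, "dz": -15.6, "wx": 15.8, "wy": 0, "wz": 0, "gripper": 40},
    {"dx": 0.8, "dy": 2.5, "dz": -15.6, "wx": 15.8, "wy": 0, "wz": 0, "gripper": 40},
    {"dx": 0.8, "dy": 2.5, "dz": -15.6, "wx": 15.8, "wy": 0, "wz": 0, "gripper": 40},
    {"dx": 0.8, "dy": 2.5, "dz": -15.6, "wx": 15.8, "wy": 0, "wz": 0, "gripper": 40},
    {"dx": 0.8, "dy": 2.5, "dz": -15.6, "wx": 15.8, "wy": 0, "wz": 0, "gripper": 40},
    {"dx": 0.8, "dy": 2.5, "dz": -15.6, "wx": 15.8, "wy": 0, "wz": 0, "gripper": 40},
  ],
)

```text
time_s: 22.68
tool_pos: [518.0, 115.4, 152.3]
tcp_rot: [-0.683, 1.457, 0.682]
contact_force: [1.0, -0.3, 0.8]
grip_width: 35.0
```

```bash
python3 - <<'E'
from h import *
p=env.camera("wrist"); plan(); print("cam",p["extrinsics"][:3,3].round(0))
for c,h in (((494,137),(8,28,60)),((645,229),(100,130))):
    try: lidfit(p,c); film(p,c,*h); film(p,c,*h,z=6)
    except Exception as e: print(c,e)
E
```

```text
tip [515.9 115.6 185.4] yaw 50.1 w 35.1 F [-0.5  0.6 -0.2] t 22.73 j [ 0.2   0.33  1.87  0.    0.93 -0.68]
cam [464. 161. 347.]
lid centre [496.1 135.4] r 51.2 n 10001 z@c 24.7 tilt [-4.3  3.3] tab [463.  160.5  54. ] n 218 zmax 56.2 yaw -37.1 d 41.5
film [492.9 138. ] 44.7 951 1041
film [492.6 138.2] 44.3 942 1029
lid centre [644.7 229.3] r 51.3 n 8843 z@c 20.7 tilt [-0.3  0.3] tab [603.9 246.9  46. ] n 203 zmax 48.3 yaw -23.3 d 44.4
film [649.3 231.2] 43.5 903 1044
film [647.7 230.6] 43.2 894 1033
```

Both closed lids are flat, and once the parallax and refraction bias is removed they are centred to about 1 mm. Now the amber lid.

```bash
python3 - <<'E'
from h import *
grasp_lid((496.1,135.5),-37.5,5.3,24.7)
E
```

```text
above d [9.68, 6.96, 0.05] w [-2.4, 0.3, 5.4]
grasp d [15.15, 7.48, 0.01] w [-2.4, 0.3, 5.4]
[461.34169333 162.17098677  28.76430585]
```

Emit:
apply_moves(
  motion=[
    {"dx": 9.7, "dy": 7.0, "dz": 0, "wx": -2.4, "wy": 0, "wz": 5.4, "gripper": 40},
    {"dx": 9.7, "dy": 7.0, "dz": 0, "wx": -2.4, "wy": 0, "wz": 5.4, "gripper": 40},
    {"dx": 9.7, "dy": 7.0, "dz": 0, "wx": -2.4, "wy": 0, "wz": 5.4, "gripper": 40},
    {"dx": 13.0, "dy": 7.4, "dz": 0, "wx": -2.4, "wy": 0, "wz": 5.4, "gripper": 40},
    {"dx": 15.2, "dy": 7.6, "dz": 0, "wx": -2.4, "wy": 0, "wz": 5.4, "gripper": 40},
    {"dx": 15.2, "dy": 7.6, "dz": 0, "wx": -2.4, "wy": 0, "wz": 5.4, "gripper": 40},
    {"dx": 15.2, "dy": 7.6, "dz": 0, "wx": -2.4, "wy": 0, "wz": 5.4, "gripper": 40},
  ],
)

```text
time_s: 23.6
tool_pos: [461.4, 163.8, 1.9]
tcp_rot: [-0.649, 1.483, 0.786]
contact_force: [0.6, -0.1, -0.5]
grip_width: 35.3
```

```bash
python3 - <<'E'
from h import *
plan(); grasp_lid((496.1,135.5),-37.5,5.3,24.7)
E
```

```text
tip [461.9 161.9  34.9] yaw 52.5 w 35.3 F [ 0.6 -0.1 -0.5] t 23.6 j [ 0.26  0.56  1.99  0.13  0.64 -0.76]
above d [-5.38, -0.01, 0.0] w [-0.0, 0.4, 0.1]
grasp d [0.12, 0.01, -0.04] w [-0.0, 0.4, 0.1]
[461.34169333 162.17098677  28.76430585]
```

Emit:
apply_moves(
  motion=[
    {"dx": 0.1, "dy": 0, "dz": 0, "wx": 0, "wy": 0, "wz": 0, "gripper": 0},
    {"dx": 0.1, "dy": 0, "dz": 0, "wx": 0, "wy": 0, "wz": 0, "gripper": 0},
    {"dx": 0.1, "dy": 0, "dz": 0, "wx": 0, "wy": 0, "wz": 0, "gripper": 0},
    {"dx": 0.1, "dy": 0, "dz": 0, "wx": 0, "wy": 0, "wz": 0, "gripper": 0},
    {"dx": 0.1, "dy": 0, "dz": 0, "wx": 0, "wy": 0, "wz": 0, "gripper": 0},
  ],
  force=15,
)

```text
time_s: 24.22
tool_pos: [459.8, 163.6, -0.1]
tcp_rot: [-0.649, 1.485, 0.786]
contact_force: [0.3, -0.1, 3.8]
grip_width: 9.7
```

```bash
python3 - <<'E'
from h import *
plan(); close_lid((492.2,138.5),-37.5,[(1,0),(2.2,0),(2.2,2.4),(2.2,4.7),(0,4.7),(-3,4.7),(-5.4,4.7)])
E
```

```text
tip [460.3 161.7  32.8] yaw 52.4 w 9.7 F [ 0.3 -0.1  3.8] t 24.23 j [ 0.26  0.56  1.99  0.13  0.64 -0.76]
(1, 0) d [-0.15, 0.04, 0.0] w [0.0, 0.0, 1.0]
(2.2, 0) d [-0.33, 0.09, 0.0] w [0.0, 0.0, 2.2]
(2.2, 2.4) d [-0.31, 0.33, 0.0] w [0.0, 0.0, 2.2]
(2.2, 4.7) d [-0.29, 0.56, 0.0] w [0.0, 0.0, 2.2]
(0, 4.7) d [0.04, 0.47, -0.0] w [-0.0, 0.0, -0.0]
(-3, 4.7) d [0.49, 0.32, -0.0] w [-0.0, -0.0, -3.0]
(-5.4, 4.7) d [0.84, 0.18, -0.0] w [-0.0, -0.0, -5.4]
```

Emit:
apply_moves(
  motion=[
    {"dx": -0.15, "dy": 0.05, "dz": 0, "wx": 0, "wy": 0, "wz": 1, "gripper": 0},
    {"dx": -0.33, "dy": 0.1, "dz": 0, "wx": 0, "wy": 0, "wz": 2.2, "gripper": 0},
    {"dx": -0.33, "dy": 0.1, "dz": 0, "wx": 0, "wy": 0, "wz": 2.2, "gripper": 0},
    {"dx": -0.31, "dy": 0.33, "dz": 0, "wx": 0, "wy": 0, "wz": 2.2, "gripper": 0},
    {"dx": -0.29, "dy": 0.56, "dz": 0, "wx": 0, "wy": 0, "wz": 2.2, "gripper": 0},
    {"dx": -0.29, "dy": 0.56, "dz": 0, "wx": 0, "wy": 0, "wz": 2.2, "gripper": 0},
    {"dx": 0.04, "dy": 0.47, "dz": 0, "wx": 0, "wy": 0, "wz": 0, "gripper": 0},
    {"dx": 0.49, "dy": 0.32, "dz": 0, "wx": 0, "wy": 0, "wz": -3, "gripper": 0},
    {"dx": 0.84, "dy": 0.18, "dz": 0, "wx": 0, "wy": 0, "wz": -5.4, "gripper": 0},
    {"dx": 0.84, "dy": 0.18, "dz": 0, "wx": 0, "wy": 0, "wz": -5.4, "gripper": 0},
    {"dx": 0.84, "dy": 0.18, "dz": 0, "wx": 0, "wy": 0, "wz": -5.4, "gripper": 0},
  ],
)

```text
time_s: 25.6
tool_pos: [457.0, 165.3, -8.4]
tcp_rot: [-0.713, 1.445, 0.714]
contact_force: [-2.0, 1.5, 6.6]
grip_width: 9.9
```

```bash
python3 - <<'E'
from h import *
plan(); p=env.camera("wrist"); flat(p,(492.3,138.4),-37.5)
E
```

```text
tip [455.1 165.4  24.5] yaw 52.4 w 9.9 F [-2.   1.5  6.6] t 25.6 j [ 0.32  0.56  2.04  0.    0.54 -0.6 ]
[(-55, 58, np.float64(20.6)), (-45, 704, np.float64(20.6)), (-25, 346, np.float64(20.9)), (5, 417, np.float64(21.2)), (15, 631, np.float64(21.2)), (25, 609, np.float64(21.3))]
```

Emit:
apply_moves(
  motion=[
    {"dx": 0, "dy": 0, "dz": 0, "wx": 0, "wy": 0, "wz": 0, "gripper": 40},
    {"dx": 0, "dy": 0, "dz": 0, "wx": 0, "wy": 0, "wz": 0, "gripper": 40},
    {"dx": 0, "dy": 0, "dz": 0, "wx": 0, "wy": 0, "wz": 0, "gripper": 40},
    {"dx": -5, "dy": 0, "dz": 0, "wx": 0, "wy": 0, "wz": 0, "gripper": 40},
    {"dx": -10, "dy": 0, "dz": 0, "wx": 0, "wy": 0, "wz": 0, "gripper": 40},
    {"dx": -16, "dy": -5, "dz": 0, "wx": 0, "wy": 0, "wz": 0, "gripper": 100},
    {"dx": -16, "dy": -8, "dz": 0, "wx": 0, "wy": 0, "wz": 0, "gripper": 100},
    {"dx": -16, "dy": -8, "dz": 0, "wx": 0, "wy": 0, "wz": 0, "gripper": 100},
  ],
)

```text
time_s: 26.65
tool_pos: [522.9, 114.9, 153.2]
tcp_rot: [-0.712, 1.441, 0.71]
contact_force: [-0.2, -0.5, 0.9]
grip_width: 61.5
```

```bash
python3 - <<'E'
from h import *
p=env.camera("wrist"); lidfit(p,(492.3,138.4)); film(p,(492.3,138.4),8,28,60); print("cam",p["extrinsics"][:3,3].round(0))
plan((500,-170,230,55),(470,-170,230,55))
E
```

```text
lid centre [492.1 139. ] r 51.1 n 10123 z@c 20.8 tilt [-0.2  0.1] tab [457.3 165.7  46.5] n 211 zmax 48.8 yaw -37.5 d 43.8
film [492.4 138.2] 44.7 950 1081
cam [466. 158. 348.]
tip [518.7 115.4 184.8] yaw 52.3 w 65.9 F [-0.4  0.7 -0.1] t 26.7 j [ 0.19  0.34  1.87  0.    0.93 -0.72]
[ 500 -170  230   55] -> [-4.61, -15.97, -23.7, -2.67]
[ 470 -170  230   55] -> [-4.62, -13.6, -25.54, -2.67]
```

Amber is closed, flat and centred to about 1 mm. On to the cups.

Emit:
apply_moves(
  motion=[
    {"dx": -4.6, "dy": -16, "dz": -23.7, "wx": -2.7, "wy": 0, "wz": 0, "gripper": 100},
    {"dx": -4.6, "dy": -16, "dz": -23.7, "wx": -2.7, "wy": 0, "wz": 0, "gripper": 100},
    {"dx": -4.6, "dy": -16, "dz": -23.7, "wx": -2.7, "wy": 0, "wz": 0, "gripper": 100},
    {"dx": -4.6, "dy": -16, "dz": -23.7, "wx": -2.7, "wy": 0, "wz": 0, "gripper": 100},
    {"dx": -4.6, "dy": -16, "dz": -23.7, "wx": -2.7, "wy": 0, "wz": 0, "gripper": 100},
    {"dx": -4.6, "dy": -16, "dz": -23.7, "wx": -2.7, "wy": 0, "wz": 0, "gripper": 100},
    {"dx": -4.6, "dy": -16, "dz": -23.7, "wx": -2.7, "wy": 0, "wz": 0, "gripper": 100},
  ],
)

```text
time_s: 27.58
tool_pos: [501.3, -168.2, 195.7]
tcp_rot: [-0.748, 1.433, 0.752]
contact_force: [0.1, 1.1, 0.3]
grip_width: 87.8
```

```bash
cat >> h.py <<'E'
def rims(p,z=62,rad=33,tol=5):
    "circles of rim points near height z -> centres"
    W=cloud(p); m=(np.abs(W[...,2]-z)<4).astype(np.uint8)
    m=cv2.dilate(m,np.ones((5,5),np.uint8))
    n,l,st,_=cv2.connectedComponentsWithStats(m); out=[]
    for k in range(1,n):
        P=W[(l==k)&(np.abs(W[...,2]-z)<3)]
        if len(P)<60: continue
        c,r=fitc(P[:,:2])
        for e in (4,2.5): 
            P=P[np.abs(np.hypot(*(P[:,:2]-c).T)-r)<e]
            if len(P)<40: break
            c,r=fitc(P[:,:2])
        if len(P)>=40 and abs(r-rad)<tol:
            q=proj(p,[*c,z]).astype(int); out.append((c,r)); 
            mm=(l==k)&(np.abs(W[...,2]-z)<3); col=np.median(p["img"][mm],0)
            print("rim",c.round(1),"r",r.round(1),"n",len(P),"px",q,"bgr",col)
    return out
E
python3 - <<'E'
from h import *
plan()
p=env.camera("wrist"); cv2.imwrite("pics/w6.png",p["img"]); rims(p)
for d in env.place_of(p,"cup_a")[:5]: print(d["p"],d["centre"],pt(p,*d["centre"],z=0))
for d in env.place_of(p,"sleeve")[:5]: print(d["p"],d["centre"],pt(p,*d["centre"],z=0))
p=env.camera("scene")
rims(p); rims(p,48,32)
E
```

```text
tip [ 499.4 -168.3  228.7] yaw 55.1 w 87.8 F [0.1 1.1 0.3] t 27.57 j [-0.35  0.27  1.84  0.01  1.03 -1.31]
rim [427.6 -70.7] r 31.6 n 826 px [354  88] bgr [194. 200. 203.]
rim [ 433.2 -189.6] r 31.6 n 682 px [247 175] bgr [195.5 199.  204. ]
rim [ 393.7 -354.6] r 31.7 n 764 px [ 83 241] bgr [146. 108. 183.]
rim [ 556.6 -204.5] r 31.7 n 572 px [312 288] bgr [153.5 122.  195.5]
0.64 [256.4, 168.8] [ 431.29092823 -189.30950802    0.        ]
0.61 [310.9, 267.3] [ 5.55827194e+02 -2.05237230e+02 -5.68434189e-14]
0.62 [552.4, 232.1] [677.1227487   40.78895507   0.        ]
rim [429.5 -71.4] r 31.5 n 100 px [257 246] bgr [141.5 149.  148. ]
rim [ 435.  -190.5] r 31.8 n 116 px [231 281] bgr [153. 148. 144.]
rim [ 558.6 -205.5] r 31.7 n 129 px [273 307] bgr [133.  109.  146.5]
rim [ 395.3 -355.9] r 31.7 n 97 px [172 330] bgr [135.  117.5 159. ]
rim [676.8  37. ] r 31.9 n 117 px [364 255] bgr [139. 138. 130.]
rim [ 557.9 -204.1] r 27.3 n 59 px [273 310] bgr [ 89.  77. 111.]
rim [ 394.8 -355.1] r 27.7 n 64 px [173 333] bgr [ 89.  78. 109.]
```

View pics/w6.png

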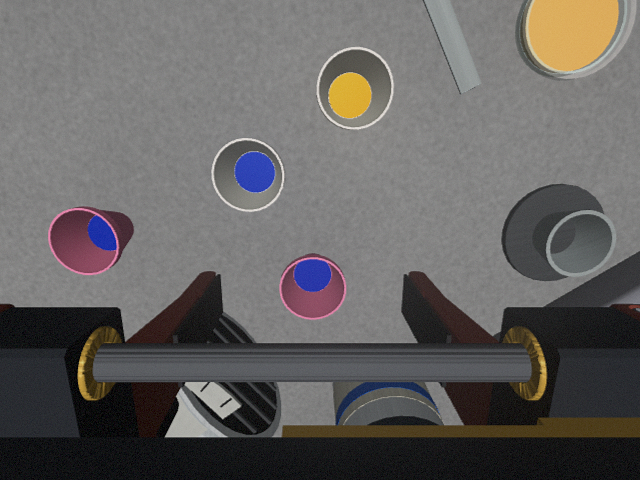

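Two white cups, at (355,88) and (247,175); the pink ones at (88,240) and (312,288) are not meant. The sleeve at (575,240) is empty. I'll take the amber-spot cup first.

```bash
python3 - <<'E'
from h import *
plan((427.6,-70.7,110,55),(427.6,-70.7,46,55))
E
```

```text
tip [ 500.2 -168.2  229.4] yaw 55.2 w 87.8 F [ 0.7 -0.8  0. ] t 27.77 j [-0.35  0.27  1.84  0.    1.03 -1.32]
[427.6 -70.7 110.   55. ] -> [11.94, 11.54, 3.81, 0.25]
[427.6 -70.7  46.   55. ] -> [18.34, 11.56, 3.78, 0.25]
```

Emit:
apply_moves(
  motion=[
    {"dx": 12, "dy": 11.5, "dz": 3.8, "wx": 0, "wy": 0, "wz": 0, "gripper": 100},
    {"dx": 12, "dy": 11.5, "dz": 3.8, "wx": 0, "wy": 0, "wz": 0, "gripper": 100},
    {"dx": 12, "dy": 11.5, "dz": 3.8, "wx": 0, "wy": 0, "wz": 0, "gripper": 100},
    {"dx": 12, "dy": 11.5, "dz": 3.8, "wx": 0, "wy": 0, "wz": 0, "gripper": 100},
    {"dx": 12, "dy": 11.5, "dz": 3.8, "wx": 0, "wy": 0, "wz": 0, "gripper": 100},
  ],
)

```text
time_s: 28.4
tool_pos: [432.0, -72.4, 77.5]
tcp_rot: [-0.752, 1.43, 0.749]
contact_force: [-0.1, 0.3, -0.3]
grip_width: 87.9
```

```bash
python3 - <<'E'
from h import *
p=env.camera("wrist"); R_=rims(p)
plan((427.6,-70.7,46,55),*[(*c,46) for c,r in R_[:2]])
E
```

```text
rim [427.4 -70.4] r 31.6 n 1471 px [308 254] bgr [185. 190. 194.]
tip [430.4 -72.9 110.8] yaw 55.2 w 87.9 F [ 0.3 -0.5  0.3] t 28.45 j [-0.2   0.34  2.11  0.01  0.68 -1.16]
[427.6 -70.7  46.   55. ] -> [6.48, 0.39, -0.02, 0.17]
[427.4 -70.4  46. ] -> [6.48, 0.42, -0.0, 0.0]
```

Emit:
apply_moves(
  motion=[
    {"dx": 3.5, "dy": 0.4, "dz": 0, "wx": 0, "wy": 0, "wz": 0, "gripper": 100},
    {"dx": 6.4, "dy": 0.4, "dz": 0, "wx": 0, "wy": 0, "wz": 0, "gripper": 100},
    {"dx": 6.4, "dy": 0.4, "dz": 0, "wx": 0, "wy": 0, "wz": 0, "gripper": 100},
    {"dx": 6.4, "dy": 0.4, "dz": 0, "wx": 0, "wy": 0, "wz": 0, "gripper": 50},
    {"dx": 6.4, "dy": 0.4, "dz": 0, "wx": 0, "wy": 0, "wz": 0, "gripper": 50},
    {"dx": 6.4, "dy": 0.4, "dz": 0, "wx": 0, "wy": 0, "wz": 0, "gripper": 50},
    {"dx": 6.4, "dy": 0.4, "dz": 0, "wx": 0, "wy": 0, "wz": 0, "gripper": 50},
  ],
  force=12,
)

```text
time_s: 29.32
tool_pos: [428.4, -70.2, 13.6]
tcp_rot: [-0.751, 1.43, 0.748]
contact_force: [-0.2, -1.8, 8.1]
grip_width: 66.2
```

```bash
python3 - <<'E'
from h import *
t=tip()[0]; plan((*t[:2],150,55),(640,20,150,55),(676,39,150,55))
E
```

```text
tip [426.3 -70.2  46.6] yaw 55.2 w 66.2 F [-0.2 -1.8  8.1] t 29.32 j [-0.19  0.47  2.15  0.01  0.52 -1.16]
[426.3 -70.2 150.   55. ] -> [-10.34, -0.05, 0.06, 0.15]
[640  20 150  55] -> [-10.16, -12.43, 19.67, 0.15]
[676  39 150  55] -> [-10.13, -14.3, 23.29, 0.15]
```

Emit:
apply_moves(
  motion=[
    {"dx": -5, "dy": 0, "dz": 0, "wx": 0, "wy": 0, "wz": 0, "gripper": 50},
    {"dx": -10, "dy": 0, "dz": 0, "wx": 0, "wy": 0, "wz": 0, "gripper": 50},
    {"dx": -11.5, "dy": -9, "dz": 12, "wx": 0, "wy": 0, "wz": 0, "gripper": 50},
    {"dx": -11.5, "dy": -9, "dz": 12, "wx": 0, "wy": 0, "wz": 0, "gripper": 50},
    {"dx": -11.5, "dy": -9, "dz": 12, "wx": 0, "wy": 0, "wz": 0, "gripper": 50},
    {"dx": -11.5, "dy": -18.3, "dz": 23.3, "wx": 0, "wy": 0, "wz": 0, "gripper": 50},
    {"dx": -11.5, "dy": -18.3, "dz": 23.3, "wx": 0, "wy": 0, "wz": 0, "gripper": 50},
    {"dx": -11.5, "dy": -18.3, "dz": 23.3, "wx": 0, "wy": 0, "wz": 0, "gripper": 50},
    {"dx": -11.5, "dy": -18.3, "dz": 23.3, "wx": 0, "wy": 0, "wz": 0, "gripper": 50},
  ],
)

```text
time_s: 30.45
tool_pos: [710.8, 17.0, 128.9]
tcp_rot: [-0.751, 1.431, 0.75]
contact_force: [-0.5, 0.0, -0.8]
grip_width: 66.3
```

```bash
python3 - <<'E'
from h import *
p=env.camera("wrist"); cv2.imwrite("w7.png",p["img"]); rims(p,48,32); print('cup'); rims(p,tip()[0][2]+16)
print([(d["p"],pt(p,*d["centre"],z=0)) for d in env.place_of(p,"sleeve")[:2]])
W=cloud(p); m=(np.hypot(W[...,0]-676,W[...,1]-39)<60)&(W[...,2]>5)&(W[...,2]<15); P=W[m]; print("foot pts",len(P))
plan((676,39,120,55),(676,39,58,55))
E
```

```text
rim [675.4  38.2] r 32.1 n 1675 px [306 183] bgr [153. 154. 149.]
cup
rim [710.7  18. ] r 31.8 n 2064 px [311 307] bgr [195.  201.5 207.5]
[(0.86, array([676.2719051 ,  40.50037001,   0.        ]))]
foot pts 8073
tip [706.9  16.3 161.9] yaw 55.1 w 66.4 F [ 0.1 -0.4 -0.2] t 30.55 j [ 0.01  0.61  1.47  0.    1.06 -0.96]
[676  39 120  55] -> [4.18, 3.84, 0.09, 0.15]
[676  39  58  55] -> [10.38, 3.85, 0.06, 0.15]
```

```bash
python3 - <<'E'
from h import *
p=env.camera("wrist"); plan(); a=rims(p,48,32)[0][0]; b=rims(p,tip()[0][2]+16)[0][0]
r=tool()[1]; print("shift tool cm",r.inv().apply([*(a-b),0]).round(2)/10)
E
```

```text
tip [706.7  16.1 162.1] yaw 55.1 w 66.5 F [-0.2  0.6 -0.9] t 30.6 j [ 0.    0.61  1.47  0.    1.06 -0.96]
rim [675.4  38.2] r 32.1 n 1676 px [308 185] bgr [154. 155. 150.]
rim [708.9  17.2] r 31.9 n 1967 px [311 307] bgr [199. 205. 211.]
shift tool cm [-0.007  3.947 -0.188]
```

Emit:
apply_moves(
  motion=[
    {"dx": 1, "dy": 3.9, "dz": -0.15, "wx": 0, "wy": 0, "wz": 0, "gripper": 50},
    {"dx": 2, "dy": 3.9, "dz": -0.15, "wx": 0, "wy": 0, "wz": 0, "gripper": 50},
    {"dx": 4, "dy": 3.9, "dz": -0.15, "wx": 0, "wy": 0, "wz": 0, "gripper": 50},
    {"dx": 4, "dy": 3.9, "dz": -0.15, "wx": 0, "wy": 0, "wz": 0, "gripper": 50},
  ],
)

```text
time_s: 31.1
tool_pos: [676.4, 36.9, 87.2]
tcp_rot: [-0.749, 1.435, 0.751]
contact_force: [0.2, -0.0, -0.1]
grip_width: 66.4
```

```bash
python3 - <<'E'
from h import *
p=env.camera("wrist"); plan((675.4,38.2,56.6)); rims(p,tip()[0][2]+16); rims(p,48,32)
E
```

```text
tip [675.2  37.  121.1] yaw 55.1 w 66.5 F [ 0.7 -0.5 -1.6] t 31.15 j [ 0.04  0.61  1.57  0.    0.96 -0.93]
[675.4  38.2  56.6] -> [6.45, 0.06, 0.09, 0.0]
rim [676.7  37.7] r 32.1 n 1741 px [311 308] bgr [200. 206. 212.]
rim [675.   38.5] r 31.9 n 981 px [310 248] bgr [153. 154. 150.]
```

Emit:
apply_moves(
  motion=[
    {"dx": 2.5, "dy": 0.1, "dz": 0, "wx": 0, "wy": 0, "wz": 0, "gripper": 50},
    {"dx": 4.5, "dy": 0.1, "dz": 0, "wx": 0, "wy": 0, "wz": 0, "gripper": 50},
    {"dx": 6.0, "dy": 0.1, "dz": 0, "wx": 0, "wy": 0, "wz": 0, "gripper": 50},
    {"dx": 6.4, "dy": 0.1, "dz": 0, "wx": 0, "wy": 0, "wz": 0, "gripper": 50},
    {"dx": 6.4, "dy": 0.1, "dz": 0, "wx": 0, "wy": 0, "wz": 0, "gripper": 50},
  ],
)

```text
time_s: 31.78
tool_pos: [677.2, 38.3, 25.3]
tcp_rot: [-0.75, 1.431, 0.75]
contact_force: [-0.7, -0.8, -1.3]
grip_width: 66.6
```

```bash
python3 - <<'E'
from h import *
p=env.camera("wrist"); plan((675.4,38.2,56.6)); rims(p,tip()[0][2]+16); W=cloud(p)
m=(np.hypot(W[...,0]-675,W[...,1]-38)<36)&(np.hypot(W[...,0]-675,W[...,1]-38)>29); z=W[m][:,2]; print(np.histogram(z[(z>40)&(z<90)],bins=10,range=(40,90)), z[(z<90)].max())
E
```

```text
tip [675.5  38.3  58.7] yaw 55.1 w 66.2 F [-0.1  0.6 -1.1] t 31.82 j [ 0.04  0.7   1.59  0.    0.85 -0.93]
[675.4  38.2  56.6] -> [0.21, 0.0, -0.01, 0.0]
rim [677.2  39.1] r 32.0 n 1936 px [311 308] bgr [202. 208. 214.]
(array([  14, 1280,   34,  471,  574,  844, 1966,  264,  272,  277]), array([40., 45., 50., 55., 60., 65., 70., 75., 80., 85., 90.])) 89.9991728473002
```

Emit:
apply_moves(
  motion=[
    {"dx": 0.2, "dy": 0, "dz": 0, "wx": 0, "wy": 0, "wz": 0, "gripper": 50},
    {"dx": 0.25, "dy": 0, "dz": 0, "wx": 0, "wy": 0, "wz": 0, "gripper": 50},
    {"dx": 0.25, "dy": 0, "dz": 0, "wx": 0, "wy": 0, "wz": 0, "gripper": 100},
    {"dx": 0.25, "dy": 0, "dz": 0, "wx": 0, "wy": 0, "wz": 0, "gripper": 100},
    {"dx": 0.25, "dy": 0, "dz": 0, "wx": 0, "wy": 0, "wz": 0, "gripper": 100},
    {"dx": -3, "dy": 0, "dz": 0, "wx": 0, "wy": 0, "wz": 0, "gripper": 100},
    {"dx": -7, "dy": 0, "dz": 0, "wx": 0, "wy": 0, "wz": 0, "gripper": 100},
    {"dx": -12, "dy": 0, "dz": 0, "wx": 0, "wy": 0, "wz": 0, "gripper": 100},
    {"dx": -12, "dy": 0, "dz": 0, "wx": 0, "wy": 0, "wz": 0, "gripper": 100},
  ],
)

```text
time_s: 32.95
tool_pos: [679.4, 38.1, 149.9]
tcp_rot: [-0.752, 1.424, 0.746]
contact_force: [0.3, -0.1, -0.5]
grip_width: 87.7
```

```bash
python3 - <<'E'
from h import *
p=env.camera("wrist"); rims(p,72)
W=cloud(p); d=np.hypot(W[...,0]-675,W[...,1]-38); z=W[(d<34)&(d>28)][:,2]; print("rim z",np.percentile(z[(z>60)&(z<90)],[10,50,90,98]).round(1))
p=env.camera("scene"); a=rims(p)
plan((500,-170,190,55),(495,-235,190,55))
E
```

```text
rim [676.6  38.2] r 31.6 n 899 px [307 233] bgr [186. 191. 195.]
rim z [62.3 69.5 72.1 72.7]
rim [ 434.9 -190.5] r 31.6 n 118 px [231 281] bgr [152. 147. 143.]
rim [ 558.7 -205.4] r 31.6 n 123 px [273 307] bgr [131. 107. 143.]
rim [ 395.4 -355.7] r 31.5 n 89 px [172 330] bgr [133. 115. 156.]
tip [674.3  38.  178.4] yaw 55.1 w 88.0 F [ 0.8  0.  -0.1] t 33.05 j [ 0.04  0.54  1.54  0.    1.05 -0.93]
[ 500 -170  190   55] -> [-1.31, 2.41, -27.02, 0.14]
[ 495 -235  190   55] -> [-1.33, -0.9, -32.64, 0.14]
```

First cup is seated with its rim at 72 mm. Going for the second.

```bash
python3 - <<'E'
from h import *
plan((433.2,-189.6,125,55))
E
```

```text
tip [674.3  38.  178.4] yaw 55.1 w 88.0 F [ 0.8  0.  -0.1] t 33.05 j [ 0.04  0.54  1.54  0.    1.05 -0.93]
[ 433.2 -189.6  125.    55. ] -> [5.15, 6.79, -32.48, 0.14]
```

Emit:
apply_moves(
  motion=[
    {"dx": -1, "dy": 5.0, "dz": -24, "wx": 0, "wy": 0, "wz": 0, "gripper": 100},
    {"dx": -1, "dy": 5.0, "dz": -24, "wx": 0, "wy": 0, "wz": 0, "gripper": 100},
    {"dx": -1, "dy": 5.0, "dz": -24, "wx": 0, "wy": 0, "wz": 0, "gripper": 100},
    {"dx": -1, "dy": 5.0, "dz": -24, "wx": 0, "wy": 0, "wz": 0, "gripper": 100},
    {"dx": 5, "dy": 6.8, "dz": -32.5, "wx": 0, "wy": 0, "wz": 0, "gripper": 100},
    {"dx": 5, "dy": 6.8, "dz": -32.5, "wx": 0, "wy": 0, "wz": 0, "gripper": 100},
    {"dx": 5, "dy": 6.8, "dz": -32.5, "wx": 0, "wy": 0, "wz": 0, "gripper": 100},
    {"dx": 5, "dy": 6.8, "dz": -32.5, "wx": 0, "wy": 0, "wz": 0, "gripper": 100},
  ],
)

```text
time_s: 34.05
tool_pos: [435.2, -189.4, 93.0]
tcp_rot: [-0.749, 1.432, 0.75]
contact_force: [0.5, -0.9, -0.8]
grip_width: 87.7
```

```bash
python3 - <<'E'
from h import *
p=env.camera("wrist"); a=rims(p); plan(*[(*c,46,55) for c,r in a])
E
```

```text
rim [ 433.1 -189.7] r 31.6 n 1283 px [307 252] bgr [192. 196. 200.]
rim [ 391.7 -352.9] r 29.5 n 297 px [ 82 334] bgr [143. 109. 190.]
rim [ 555.3 -207.7] r 28.6 n 205 px [383 395] bgr [145. 114. 193.]
tip [ 433.9 -189.4  126.5] yaw 55.2 w 87.6 F [-0.4 -1.2 -0.3] t 34.1 j [-0.44  0.35  2.03  0.01  0.76 -1.41]
[ 433.1 -189.7   46.    55. ] -> [8.04, 0.08, -0.12, 0.17]
[ 391.7 -352.9   46.    55. ] -> [7.98, -5.85, -15.88, 0.17]
[ 555.3 -207.7   46.    55. ] -> [8.11, -10.99, 5.39, 0.17]
```

Emit:
apply_moves(
  motion=[
    {"dx": 5, "dy": 0.1, "dz": -0.1, "wx": 0, "wy": 0, "wz": 0, "gripper": 100},
    {"dx": 7.9, "dy": 0.1, "dz": -0.1, "wx": 0, "wy": 0, "wz": 0, "gripper": 100},
    {"dx": 7.9, "dy": 0.1, "dz": -0.1, "wx": 0, "wy": 0, "wz": 0, "gripper": 100},
    {"dx": 7.9, "dy": 0.1, "dz": -0.1, "wx": 0, "wy": 0, "wz": 0, "gripper": 50},
    {"dx": 7.9, "dy": 0.1, "dz": -0.1, "wx": 0, "wy": 0, "wz": 0, "gripper": 50},
    {"dx": 7.9, "dy": 0.1, "dz": -0.1, "wx": 0, "wy": 0, "wz": 0, "gripper": 50},
    {"dx": 7.9, "dy": 0.1, "dz": -0.1, "wx": 0, "wy": 0, "wz": 0, "gripper": 50},
  ],
  force=15,
)

```text
time_s: 34.98
tool_pos: [435.2, -190.3, 15.5]
tcp_rot: [-0.751, 1.43, 0.748]
contact_force: [-0.1, 0.2, 7.3]
grip_width: 65.9
```

```bash
python3 - <<'E'
from h import *
t=tip()[0]; plan((*t[:2],160,55),(600,-20,165,55),(676.2,38.2,155,55))
E
```

```text
tip [ 433.2 -190.3   48.5] yaw 55.1 w 65.9 F [-0.1  0.2  7.3] t 34.98 j [-0.44  0.5   2.06  0.01  0.58 -1.41]
[ 433.2 -190.3  160.    55. ] -> [-11.15, -0.06, 0.06, 0.13]
[600 -20 165  55] -> [-11.5, -4.02, 23.57, 0.13]
[676.2  38.2 155.   55. ] -> [-10.43, -6.94, 32.7, 0.13]
```

Emit:
apply_moves(
  motion=[
    {"dx": -5, "dy": 0, "dz": 0, "wx": 0, "wy": 0, "wz": 0, "gripper": 50},
    {"dx": -11, "dy": 0, "dz": 0, "wx": 0, "wy": 0, "wz": 0, "gripper": 50},
    {"dx": -11.5, "dy": -2, "dz": 12, "wx": 0, "wy": 0, "wz": 0, "gripper": 50},
    {"dx": -11.5, "dy": -2, "dz": 12, "wx": 0, "wy": 0, "wz": 0, "gripper": 50},
    {"dx": -11.5, "dy": -4, "dz": 23.5, "wx": 0, "wy": 0, "wz": 0, "gripper": 50},
    {"dx": -11.5, "dy": -4, "dz": 23.5, "wx": 0, "wy": 0, "wz": 0, "gripper": 50},
    {"dx": -10.5, "dy": -6.9, "dz": 32.7, "wx": 0, "wy": 0, "wz": 0, "gripper": 50},
    {"dx": -10.5, "dy": -6.9, "dz": 32.7, "wx": 0, "wy": 0, "wz": 0, "gripper": 50},
    {"dx": -10.5, "dy": -6.9, "dz": 32.7, "wx": 0, "wy": 0, "wz": 0, "gripper": 50},
    {"dx": -10.5, "dy": -6.9, "dz": 32.7, "wx": 0, "wy": 0, "wz": 0, "gripper": 50},
  ],
)

```text
time_s: 36.22
tool_pos: [675.9, 38.4, 120.9]
tcp_rot: [-0.75, 1.433, 0.75]
contact_force: [0.0, -0.3, -0.2]
grip_width: 65.6
```

```bash
python3 - <<'E'
from h import *
p=env.camera("wrist"); plan((676,38.2,78.5,55)); rims(p,tip()[0][2]+13.5); rims(p,72)
E
```

```text
tip [673.9  38.  154.1] yaw 55.1 w 65.6 F [ 0.6 -0.5 -1.2] t 36.27 j [ 0.04  0.57  1.56  0.    1.01 -0.93]
[676.   38.2  78.5  55. ] -> [7.57, -0.15, 0.1, 0.11]
rim [674.8  40.1] r 31.7 n 2133 px [311 302] bgr [198.  201.5 206. ]
rim [676.3  38.5] r 31.3 n 473 px [310 247] bgr [210. 215. 220.]
```

Emit:
apply_moves(
  motion=[
    {"dx": 1, "dy": -0.2, "dz": 0, "wx": 0, "wy": 0, "wz": 0, "gripper": 50},
    {"dx": 3, "dy": -0.2, "dz": 0, "wx": 0, "wy": 0, "wz": 0, "gripper": 50},
    {"dx": 5, "dy": -0.2, "dz": 0, "wx": 0, "wy": 0, "wz": 0, "gripper": 50},
    {"dx": 6.5, "dy": -0.2, "dz": 0, "wx": 0, "wy": 0, "wz": 0, "gripper": 50},
    {"dx": 7.3, "dy": -0.2, "dz": 0, "wx": 0, "wy": 0, "wz": 0, "gripper": 50},
    {"dx": 7.3, "dy": -0.2, "dz": 0, "wx": 0, "wy": 0, "wz": 0, "gripper": 50},
  ],
)

```text
time_s: 37.02
tool_pos: [678.7, 38.0, 47.4]
tcp_rot: [-0.75, 1.433, 0.75]
contact_force: [-0.2, -0.6, -0.8]
grip_width: 65.2
```

```bash
python3 - <<'E'
from h import *
plan((676,38.2,78.5,55))
E
```

```text
tip [676.7  37.9  80.4] yaw 55.1 w 65.2 F [-0.2 -0.6 -0.8] t 37.02 j [ 0.04  0.67  1.58  0.    0.89 -0.93]
[676.   38.2  78.5  55. ] -> [0.19, 0.08, -0.02, 0.15]
```

Emit:
apply_moves(
  motion=[
    {"dx": 0.2, "dy": 0, "dz": 0, "wx": 0, "wy": 0, "wz": 0, "gripper": 50},
    {"dx": 0.25, "dy": 0, "dz": 0, "wx": 0, "wy": 0, "wz": 0, "gripper": 50},
    {"dx": 0.25, "dy": 0, "dz": 0, "wx": 0, "wy": 0, "wz": 0, "gripper": 100},
    {"dx": 0.25, "dy": 0, "dz": 0, "wx": 0, "wy": 0, "wz": 0, "gripper": 100},
    {"dx": 0.25, "dy": 0, "dz": 0, "wx": 0, "wy": 0, "wz": 0, "gripper": 100},
    {"dx": -3, "dy": 0, "dz": 0, "wx": 0, "wy": 0, "wz": 0, "gripper": 100},
    {"dx": -7, "dy": 0, "dz": 0, "wx": 0, "wy": 0, "wz": 0, "gripper": 100},
    {"dx": -12, "dy": 0, "dz": 0, "wx": 0, "wy": 0, "wz": 0, "gripper": 100},
    {"dx": -12, "dy": 0, "dz": 0, "wx": 0, "wy": 0, "wz": 0, "gripper": 100},
  ],
)

```text
time_s: 38.15
tool_pos: [681.5, 37.7, 173.2]
tcp_rot: [-0.752, 1.424, 0.746]
contact_force: [0.0, -0.2, 0.0]
grip_width: 88.2
```

```bash
python3 - <<'E'
from h import *
p=env.camera("wrist"); rims(p,92); print(); rims(p,72)
W=cloud(p); d=np.hypot(W[...,0]-676,W[...,1]-38); z=W[(d<34)&(d>28)][:,2]; print("rim z",np.percentile(z[(z>60)&(z<110)],[10,50,90,98]).round(1))
p=env.camera("scene"); a=rims(p); cv2.imwrite("pics/s4.png",cv2.resize(p["img"][140:440,110:510],(800,600)))
plan((600,-100,270,0),(541,-332,270,-100))
E
```

```text
rim [677.2  38.4] r 31.6 n 891 px [307 230] bgr [187. 191. 195.]

rim [674.6  39.9] r 28.9 n 473 px [306 221] bgr [121. 127. 128.]
rim z [73.  86.7 92.  92.7]
rim [ 558.7 -205.5] r 31.8 n 130 px [273 307] bgr [133. 109. 147.]
rim [ 395.3 -355.6] r 31.6 n 92 px [172 330] bgr [134. 115. 156.]
tip [676.4  37.6 201.6] yaw 55.1 w 87.8 F [-0.4  0.2 -0.2] t 38.25 j [ 0.04  0.52  1.52  0.    1.09 -0.93]
[ 600 -100  270    0] -> [-6.92, -1.63, -15.79, 55.15]
[ 541 -332  270 -100] -> [-7.02, -9.79, -38.28, 155.15]
```

View pics/s4.png

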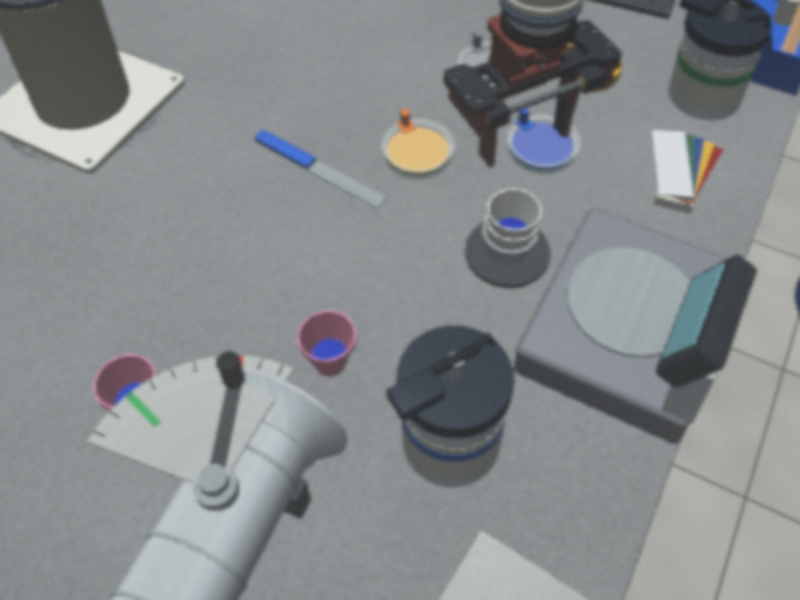

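The scene shows the cups nested in the sleeve (510,225), the lids closed, and the lever still on red at (231,368). Now returning the lever.

Emit:
apply_moves(
  motion=[
    {"dx": -7, "dy": 0, "dz": -6, "wx": 10, "wy": 0, "wz": 0, "gripper": 45},
    {"dx": -7, "dy": -4, "dz": -18, "wx": 30, "wy": 0, "wz": 0, "gripper": 45},
    {"dx": -7, "dy": -4, "dz": -18, "wx": 30, "wy": 0, "wz": 0, "gripper": 45},
    {"dx": -7, "dy": -4, "dz": -18, "wx": 30, "wy": 0, "wz": 0, "gripper": 45},
    {"dx": -7, "dy": -9.8, "dz": -38, "wx": 30, "wy": 0, "wz": 0, "gripper": 45},
    {"dx": -7, "dy": -9.8, "dz": -38, "wx": 30, "wy": 0, "wz": 0, "gripper": 45},
    {"dx": -7, "dy": -9.8, "dz": -38, "wx": 30, "wy": 0, "wz": 0, "gripper": 45},
    {"dx": -7, "dy": -9.8, "dz": -38, "wx": 30, "wy": 0, "wz": 0, "gripper": 45},
    {"dx": -7, "dy": -9.8, "dz": -38, "wx": 30, "wy": 0, "wz": 0, "gripper": 45},
    {"dx": -7, "dy": -9.8, "dz": -38, "wx": 30, "wy": 0, "wz": 0, "gripper": 45},
  ],
)

```text
time_s: 39.5
tool_pos: [541.8, -328.6, 236.0]
tcp_rot: [-0.343, 1.538, 0.347]
contact_force: [-0.6, 0.3, 1.9]
grip_width: 39.6
```

```bash
python3 - <<'E'
from h import *
p=env.camera("wrist"); S=np.array([582,-423]); W=cloud(p)
m=(W[...,2]>186)&(W[...,2]<193)&(np.hypot(W[...,0]-540,W[...,1]+333)<25); q=W[m].mean(0); print(m.sum(),q,np.degrees(np.arctan2(q[1]-S[1],q[0]-S[0])))
plan((540.4,-333.2,210,28),(540.4,-333.2,160,28))
E
```

```text
690 [ 538.88987494 -332.36562031  189.34533089] 115.4380361441006
tip [ 540.2 -327.7  269.2] yaw 25.3 w 39.4 F [0.7 1.8 0.9] t 39.55 j [-0.57  0.39  1.57  0.01  1.18 -1.01]
[ 540.4 -333.2  210.    28. ] -> [5.92, -0.51, -0.25, -2.73]
[ 540.4 -333.2  160.    28. ] -> [10.92, -0.51, -0.28, -2.73]
```

Emit:
apply_moves(
  motion=[
    {"dx": 5.9, "dy": -0.5, "dz": -0.3, "wx": -2.7, "wy": 0, "wz": 0, "gripper": 45},
    {"dx": 5.9, "dy": -0.5, "dz": -0.3, "wx": -2.7, "wy": 0, "wz": 0, "gripper": 45},
    {"dx": 9, "dy": -0.5, "dz": -0.3, "wx": -2.7, "wy": 0, "wz": 0, "gripper": 45},
    {"dx": 10.9, "dy": -0.5, "dz": -0.3, "wx": -2.7, "wy": 0, "wz": 0, "gripper": 45},
    {"dx": 10.9, "dy": -0.5, "dz": -0.3, "wx": -2.7, "wy": 0, "wz": 0, "gripper": 45},
    {"dx": 10.9, "dy": -0.5, "dz": -0.3, "wx": -2.7, "wy": 0, "wz": 0, "gripper": 10},
    {"dx": 10.9, "dy": -0.5, "dz": -0.3, "wx": -2.7, "wy": 0, "wz": 0, "gripper": 10},
    {"dx": 10.9, "dy": -0.5, "dz": -0.3, "wx": -2.7, "wy": 0, "wz": 0, "gripper": 10},
    {"dx": 10.9, "dy": -0.5, "dz": -0.3, "wx": -2.7, "wy": 0, "wz": 0, "gripper": 10},
  ],
  force=20,
)

```text
time_s: 40.67
tool_pos: [541.9, -336.3, 128.9]
tcp_rot: [-0.381, 1.53, 0.38]
contact_force: [-1.6, 1.4, 7.1]
grip_width: 21.8
```

```bash
python3 - <<'E'
from h import *
p=tip()[0]; S=np.array([582,-423]); a0=np.degrees(np.arctan2(p[1]-S[1],p[0]-S[0]))%360; print(a0,np.hypot(*(p[:2]-S)))
plan(*[(S[0]+100*np.cos(np.radians(a)),S[1]+100*np.sin(np.radians(a)),p[2],(a-a0)*.9+yaw()) for a in (120,128,136,144,152,160,165.3)])
E
```

```text
115.60955498092866 97.00310175402377
tip [ 540.1 -335.5  161.9] yaw 27.8 w 21.8 F [-1.6  1.4  7.1] t 40.67 j [-0.58  0.51  1.65  0.01  0.98 -1.07]
[ 532.  -336.4  161.9   31.8] -> [-0.01, 0.31, -0.74, -3.95]
[ 520.4 -344.2  161.9   39. ] -> [-0.01, 0.17, -2.11, -11.15]
[ 510.1 -353.5  161.9   46.2] -> [-0.02, -0.15, -3.45, -18.35]
[ 501.1 -364.2  161.9   53.4] -> [-0.03, -0.66, -4.73, -25.55]
[ 493.7 -376.1  161.9   60.6] -> [-0.04, -1.34, -5.93, -32.75]
[ 488.  -388.8  161.9   67.8] -> [-0.04, -2.18, -7.02, -39.95]
[ 485.3 -397.6  161.9   72.6] -> [-0.05, -2.82, -7.67, -44.72]
```

Emit:
apply_moves(
  motion=[
    {"dx": 0, "dy": 0.2, "dz": -0.8, "wx": -4, "wy": 0, "wz": 0, "gripper": 10},
    {"dx": 0, "dy": 0.1, "dz": -2.1, "wx": -11, "wy": 0, "wz": 0, "gripper": 10},
    {"dx": 0, "dy": -0.2, "dz": -3.4, "wx": -18, "wy": 0, "wz": 0, "gripper": 10},
    {"dx": 0, "dy": -0.7, "dz": -4.7, "wx": -25.5, "wy": 0, "wz": 0, "gripper": 10},
    {"dx": 0, "dy": -1.3, "dz": -5.9, "wx": -33, "wy": 0, "wz": 0, "gripper": 10},
    {"dx": 0, "dy": -2.2, "dz": -7.0, "wx": -40, "wy": 0, "wz": 0, "gripper": 10},
    {"dx": 0, "dy": -2.8, "dz": -7.65, "wx": -44.7, "wy": 0, "wz": 0, "gripper": 10},
    {"dx": 0, "dy": -2.8, "dz": -7.65, "wx": -44.7, "wy": 0, "wz": 0, "gripper": 10},
    {"dx": 0, "dy": -2.8, "dz": -7.65, "wx": -44.7, "wy": 0, "wz": 0, "gripper": 10},
    {"dx": 0, "dy": -2.8, "dz": -7.65, "wx": -44.7, "wy": 0, "wz": 0, "gripper": 10},
  ],
)

```text
time_s: 41.92
tool_pos: [487.6, -397.3, 128.9]
tcp_rot: [-0.984, 1.332, 0.978]
contact_force: [-0.3, 1.0, 8.5]
grip_width: 21.6
```

```bash
python3 - <<'E'
from h import *
p=tip()[0]; S=np.array([582,-423]); a0=np.degrees(np.arctan2(p[1]-S[1],p[0]-S[0]))%360; print(a0,np.hypot(*(p[:2]-S)))
plan((485.3,-397.6,p[2]))
c=env.camera("wrist"); W=cloud(c); m=(W[...,2]>186)&(W[...,2]<191.5)&(np.hypot(W[...,0]-485,W[...,1]+397)<16); q=W[m].mean(0); print(m.sum(),q,np.degrees(np.arctan2(q[1]-S[1],q[0]-S[0])))
E
```

```text
165.34292808439295 99.57136336022404
tip [ 485.7 -397.8  161.9] yaw 72.6 w 21.6 F [-0.3  1.   8.5] t 41.92 j [-0.71  0.5   1.67  0.01  0.97 -1.98]
[ 485.3 -397.6  161.9] -> [-0.0, 0.04, 0.01, 0.0]
2104 [ 484.01383721 -395.49186143  189.24124298] 164.31871389494438
```

Angle is 165.3° (target 165.3°). Releasing and backing off.

Emit:
apply_moves(
  motion=[
    {"dx": 0, "dy": 0, "dz": 0, "wx": 0, "wy": 0, "wz": 0, "gripper": 45},
    {"dx": 0, "dy": 0, "dz": 0, "wx": 0, "wy": 0, "wz": 0, "gripper": 45},
    {"dx": 0, "dy": 0, "dz": 0, "wx": 0, "wy": 0, "wz": 0, "gripper": 45},
    {"dx": -4, "dy": 0, "dz": 0, "wx": 0, "wy": 0, "wz": 0, "gripper": 45},
    {"dx": -9, "dy": 0, "dz": 0, "wx": 0, "wy": 0, "wz": 0, "gripper": 45},
    {"dx": -14, "dy": 0, "dz": 4, "wx": 0, "wy": 0, "wz": 0, "gripper": 45},
    {"dx": -14, "dy": -5, "dz": 8, "wx": 0, "wy": 0, "wz": 0, "gripper": 45},
    {"dx": -14, "dy": -5, "dz": 8, "wx": 0, "wy": 0, "wz": 0, "gripper": 45},
  ],
)

```text
time_s: 42.98
tool_pos: [560.7, -333.8, 268.5]
tcp_rot: [-0.986, 1.33, 0.981]
contact_force: [-0.2, -1.4, -0.3]
grip_width: 39.5
```

```bash
python3 - <<'E'
from h import *
plan()
c=env.camera("wrist"); W=cloud(c); S=np.array([582,-423])
m=(W[...,2]>186)&(W[...,2]<192)&(np.hypot(W[...,0]-485,W[...,1]+397)<20); q=W[m].mean(0); print(m.sum(),q,np.degrees(np.arctan2(q[1]-S[1],q[0]-S[0])))
# green mark and lever bar direction
hsv=cv2.cvtColor(c["img"],cv2.COLOR_BGR2HSV)
print("knob px",proj(c,q),"green px left",int(((hsv[...,0]>45)&(hsv[...,0]<85)&(hsv[...,1]>100)).sum()))
m=(np.abs(W[...,2]-150)<2.5)&(np.hypot(W[...,0]-582,W[...,1]+423)<85)&(np.hypot(W[...,0]-582,W[...,1]+423)>30)&(c["img"].max(-1)<110); P=W[m][:,:2]
if len(P)>30:
    d=np.linalg.svd(P-P.mean(0),full_matrices=False)[2][0]; print("bar",len(P),P.mean(0),np.degrees(np.arctan2(d[1],d[0]))%180)
s=env.camera("scene"); rims(s,92); rims(s,62)
A=c["img"][60:360,120:520]; B=s["img"][140:440,110:510]
cv2.imwrite("pics/fin.png",np.hstack([A,B]))
E
```

```text
tip [ 558.7 -334.3  301.5] yaw 72.7 w 39.5 F [-0.2 -1.4 -0.3] t 42.98 j [-0.56  0.39  1.49  0.01  1.25 -1.83]
653 [ 485.14861241 -394.80866165  189.33785815] 163.770867595347
knob px [201.92469253 166.02400873] green px left 701
bar 950 [ 526.06791212 -407.24479415] 163.2432762609167
rim [678.6  37.2] r 31.7 n 104 px [366 244] bgr [145.  144.  141.5]
rim [ 558.7 -205.4] r 31.6 n 124 px [273 307] bgr [133. 108. 145.]
rim [ 395.3 -356. ] r 31.5 n 91 px [172 330] bgr [133. 114. 156.]
```

View pics/fin.png

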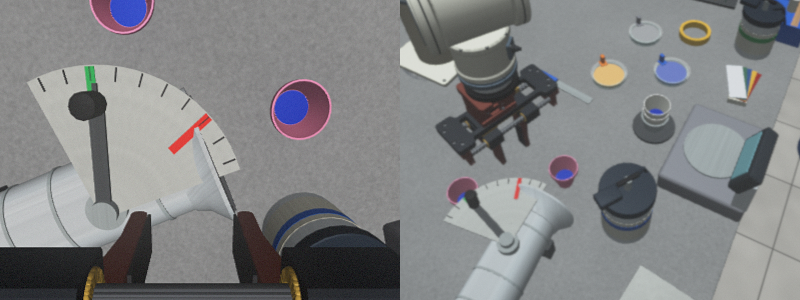

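```bash
python3 - <<'E'
from h import *
c=env.camera("wrist"); hsv=cv2.cvtColor(c["img"],cv2.COLOR_BGR2HSV); W=cloud(c)
near=(np.abs(W[...,2]-143)<5)&(np.hypot(W[...,0]-582,W[...,1]+423)<150); L=[]
for nm,m in [("red",((hsv[...,0]<8)|(hsv[...,0]>172))&(hsv[...,1]>150)),("green",(hsv[...,0]>45)&(hsv[...,0]<85)&(hsv[...,1]>100))]:
    v,u=np.nonzero(m&near); P=np.array([pt(c,a,b,z=143)[:2] for a,b in zip(u,v)]); q=P.mean(0); d=np.linalg.svd(P-q,full_matrices=False)[2][0]
    print(nm,len(P),q.round(1),(np.degrees(np.arctan2(d[1],d[0]))%180).round(1),"from S",np.degrees(np.arctan2(q[1]+423,q[0]-582)).round(1))
cap=(W[...,2]>152)&(W[...,2]<165)&(np.hypot(W[...,0]-582,W[...,1]+423)<25); print("cap",W[cap].mean(0),fitc(W[cap][:,:2])[0], cap.sum())
E
```

```text
red 381 [ 535.1 -326.9] 115.4 from S 116.0
green 184 [ 462.5 -393.3] 157.9 from S 166.0
cap [ 580.36771013 -423.74470114  155.47518085] [ 580.4857265  -423.87499521] 637
```

```bash
python3 -c "
from station import env
print(env.finish_job())"
```

```text
the job is handed in; nothing more can be done
None
```

The job is done and handed in at about 43 s of the 210 s allowed; no verdict was reported.

- **Damper:** I swung the lever to the red mark, where the last readings gave 70–71°. It stayed there while I worked, and I then brought it back to the green mark. The readings there disagree slightly. The gripper position says about 20° and the cameras about 21–22°, so it may be 1–2° past the mark, and I left it.
- **Dishes:** I closed them in the order grey, blue, amber. Each lid was lifted by its tab with the far edge down, drawn 4–5 mm toward the tab and set flat. Depth readings show all three discs flat at about 21 mm. Grey and amber are centred to about 1 mm. The raw blue film readings scattered by up to about 5 mm because of the oblique view; corrected for that, blue also comes out centred to about 1 mm.
- **Cups:** Two white cups were there, and both are nested upright in the sleeve, with rims at 72 and 92 mm as specified. The pink cups and the other things were left alone, and in the last picture they looked unmoved.
- **Fingertips:** The real fingertips ended about 33 mm short of the stated tool point. My first close on the knob therefore shut just above it, and I corrected for this in every later move.

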